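# Sort copper blanks through the gated hopper into a rotary findings tray

## Robot

A 6-joint arm with a two-finger parallel gripper is mounted at the origin on the work surface. World frame = base frame: x ahead of the robot, y to its left, z up, the work surface at z = 0. Lengths are in m, angles in rad, forces in N, time in s.
With the tool pointing down it reaches from about 0.375 to 0.9 m from the base axis. Payload 3.1 kg.
Tool frame: the origin (TCP) lies at the very end of the fingers, on their centre line; the grasp point (between the pads) lies 19 mm behind it; x points along the fingers, y is the direction in which the jaws open and shut, and the axes are right-handed (so a half turn about x gives the same grasp; the last joint's range is limited). The gripper opens to 87 mm and grips with 3 to 60 N. Pads are 19 mm wide; open, the fingers measure 117 mm over their backs; the gripper's body (75 mm by 190 mm) begins 51 mm behind the grasp point.
Start: joints at [-1.514, 0.527, 1.433, -0, 1.181, -0.178], TCP at [0.146, -0.608, 0.223] pointing down, gripper open.
Joint ranges: [-3.08, 3.08], [-0.75, 2.2], [0.22, 2.44], [-1.43, 4.57], [0, 2.65], [-2.85, 2.85]. Speed limits (rad/s): [2.79, 2.79, 3.14, 3.14, 3.14, 3.14].

## Interface

Orientations are given as a unit quaternion [x, y, z, w].
In Python, from rig import robot gives the robot as it stands.
- The arm moves only by the tool carry_out, never from a script. Its argument "commands" is a list that holds one entry, the list of rows, each a list of 5 numbers: the opening, from 0 (shut) to 1 (fully open), then the shift along the tool's x, y, z in mm, then the turn about the tool's x in degrees. In form: [[[hand, x, y, z, twist], ...]]. A call has 1 to 8 rows; each row shifts and turns the pose as measured when the row begins, along the tool's axes as they then stand; what a row does not reach is not made up. A row lasts 1/12 s, in which the tool goes at most 41.7 mm and 7.16 degrees, less where a joint would pass 70% of its speed; a pose out of reach is approached as far as the arm can. A call with a gripper value outside its range is refused whole. The fingers move at their own pace and stop on an object; "force" is the grip in N (left out, the last holds). Time passes only in rows, so rows that do not move let the fingers close. It gives the time, the measured TCP pose, the force and the opening at its end, in the units of the state.
- robot.get_obs(): the state, without advancing time (a new reading comes with each control period).
- robot.camera(name): name is "side" or "top"; returns the picture (384x512x3 uint8, red, green, blue); there is no depth.
- robot.camera_model(name): a dict with "fx", "fy", "cx", "cy" (pixels), "k1" (the pictures are not rectified: a ray, as slopes to the right and down, at radius r is drawn at 1 + k1 r^2 times it, then the intrinsics apply), "R" (3x3) and "t" (3): a world point X has camera coordinates R X + t. Camera axes: x right, y down, z forward; pixel columns grow to the right and rows downward; lengths in m; the calibration is good to about 2 mm. A picture is of the moment at which its call begins. camera_model takes no time and is no camera call.
- robot.hand_in(): hands the job in, once; it reports no verdict.
The state is a dict: "time": time; "q": joint angles; "joint_velocities": joint speeds; "joint_torque": joint torques, N m; "position": TCP position; "tool_rot": TCP orientation; "ft_force": force on the tool from outside, world axes, zero at the start; "moment": the same for the moment, N m; "grip_width": finger opening in m.
Only numpy, scipy, OpenCV 4.12 (cv2) and the standard library are available. Lean on these libraries where they do the work, as an engineer would, in place of code of your own. Each camera call takes 0.05 s, during which the arm holds its last target. There are 200 camera calls.

## Task

Put the loose signet-ring blanks and the bar-pendant blanks away in the rotary tray, each kind in the compartment whose rim carries a sample of that kind, one kind at a time and in whichever order you like. For each kind, gather all of its loose pieces in the hopper with the gate shut, turn the tray by its knob until the right compartment is under the chute, swing the gate lever all the way open so that they drop in, then shut it again fully before the next kind. Leave the other things on the bench where they are.

Things in the scene. Friction and masses are not known exactly. Their poses are not given: they have to be found in the camera images.
- carousel (a joint): angle of the round aluminium tray about its upright axis, rad, growing anticlockwise seen from above; no stops; stays where it is left (friction about 0.08 Nm). Tray 314 mm across; on it a drum 262 mm across, 70 mm high, with four quarter compartments (walls 3 mm). On the rim outside the drum (22 mm high) a sample is fixed amid each quarter: signet ring, bar, disc, tube
- gate (a joint): angle of the hopper's gate lever about its upright pivot, rad: 0 shut (stop), 1.571 open (stop), growing clockwise seen from above; stays where it is left (friction about 0.1 Nm). The lever and the gate plate under the hopper are one piece. From the pivot the lever points along -x of chute when shut, along +y of chute when open
- tray_hub (a point): on the tray's axis, at the height of the compartment floors (22 mm above the bench); turns with the tray. In its axes the signet-ring compartment is the quarter x > 0, y > 0, the bar compartment x < 0, y > 0; the others hold other stock. A clear fixed cover lies over the drum, 72 to 75 mm above the bench, open only at the port under the hopper
- tray_knob (a point): middle of the tray's black turning knob: an upright fluted cylinder 44 mm across, 110 to 152 mm above the bench, on the tray's axis; free all round for 40 mm, beyond that stands the hopper's wall on one side, up to 150 mm
- bin_signet (a point): middle of the floor of the signet-ring compartment, 95 mm from the tray's axis; turns with the tray
- bin_bar (a point): middle of the floor of the bar compartment, 95 mm from the tray's axis; turns with the tray
- chute (a point): middle of the hopper's outlet, on the top of the shut gate plate, 79.5 mm above the bench, fixed, 95 mm from the tray's axis; its y axis points level from the tray's axis through the outlet to the gate pivot. The outlet is 68 mm (x) by 54 mm (y) and lies over the port in the cover
- hopper_mouth (a point): middle of the hopper's open top, 150 mm above the bench: an opening of 68 mm (x of chute) by 82 mm (y of chute), steel walls 3 mm; its back slopes down to the outlet 70 mm below. Pieces let go just above it fall on to the gate plate
- gate_pivot (a point): on the upright axis of the gate lever, at the height of its grip (132 mm above the bench); fixed. 55 mm from it, in +x of chute, stands a post 146 mm high that carries the hopper; the pivot's top is 117 mm high
- lever_grip (a point): middle of the lever's black upright grip: a cylinder 16 mm across, 107 to 152 mm above the bench, 78 mm from the pivot axis, on a flat arm 103 to 109 mm above the bench; moves with the lever
- signet1: copper signet-ring blank: a ring 26 mm in outside diameter with a flat head on one side, 34 mm long over the head, 8 mm thick; origin at the middle of its 34 x 26 x 8 mm extent, x along its length with the head at +x, y across its 26 mm width, z through its thickness. None when absent
- signet2: copper signet-ring blank: a ring 26 mm in outside diameter with a flat head on one side, 34 mm long over the head, 8 mm thick; origin at the middle of its 34 x 26 x 8 mm extent, x along its length with the head at +x, y across its 26 mm width, z through its thickness. None when absent
- signet3: copper signet-ring blank: a ring 26 mm in outside diameter with a flat head on one side, 34 mm long over the head, 8 mm thick; origin at the middle of its 34 x 26 x 8 mm extent, x along its length with the head at +x, y across its 26 mm width, z through its thickness. None when absent
- bar1: copper bar-pendant blank: a plain oblong bar 36 x 11 x 7 mm with a small eye drilled near one end; origin at its middle, x along its length, y across its 11 mm width, z through its thickness. None when absent
- bar2: copper bar-pendant blank: a plain oblong bar 36 x 11 x 7 mm with a small eye drilled near one end; origin at its middle, x along its length, y across its 11 mm width, z through its thickness. None when absent
- bar3: copper bar-pendant blank: a plain oblong bar 36 x 11 x 7 mm with a small eye drilled near one end; origin at its middle, x along its length, y across its 11 mm width, z through its thickness. None when absent
- scrap: a thing that lies on the bench and is not part of the job: an L-shaped offcut of copper sheet, 52 x 44 x 4 mm, origin under one arm's middle
- pliers: a thing that lies on the bench and is not part of the job: pliers with blue handles, 155 mm long, 12 mm high, origin underneath near the middle, x towards the jaws
- needle_file: a thing that lies on the bench and is not part of the job: a file with a green handle, 185 mm long, 12 mm high, origin underneath near the middle
- brick: a thing that lies on the bench and is not part of the job: a pale soldering brick, 110 x 220 x 30 mm, origin at the centre of its underside. A mallet, a ring mandrel, a mug and heavier equipment stand fast along the back and sides of the bench

How it is judged:
On the way, in this order (a step that is already met when the one before it is completed fails the run):
1. all the pieces of one kind (signet rings or bars) are in the hopper, with the gate shut (lever under 0.1 rad) ((((x of signet1 in the frame of chute between -0.037 and 0.037 m and y of signet1 in the frame of chute between -0.03 and 0.058 m and z of signet1 in the frame of chute between -0.002 and 0.07 m) and (x of signet2 in the frame of chute between -0.037 and 0.037 m and y of signet2 in the frame of chute between -0.03 and 0.058 m and z of signet2 in the frame of chute between -0.002 and 0.07 m) and (x of signet3 in the frame of chute between -0.037 and 0.037 m and y of signet3 in the frame of chute between -0.03 and 0.058 m and z of signet3 in the frame of chute between -0.002 and 0.07 m)) or ((x of bar1 in the frame of chute between -0.037 and 0.037 m and y of bar1 in the frame of chute between -0.03 and 0.058 m and z of bar1 in the frame of chute between -0.002 and 0.07 m) and (x of bar2 in the frame of chute between -0.037 and 0.037 m and y of bar2 in the frame of chute between -0.03 and 0.058 m and z of bar2 in the frame of chute between -0.002 and 0.07 m) and (x of bar3 in the frame of chute between -0.037 and 0.037 m and y of bar3 in the frame of chute between -0.03 and 0.058 m and z of bar3 in the frame of chute between -0.002 and 0.07 m))) and value of joint gate below 0.1 rad), for 0.2 s.
2. the gate lever is swung open to its stop (over 1.45 rad) (value of joint gate above 1.45 rad), for 0.1 s.
3. that kind lies in its own compartment and the gate is shut again ((((x of signet1 in the frame of tray_hub above 0 m and y of signet1 in the frame of tray_hub above 0 m and horizontal distance between signet1 and tray_hub below 0.13 m and z of signet1 in the frame of tray_hub between -0.004 and 0.05 m) and (x of signet2 in the frame of tray_hub above 0 m and y of signet2 in the frame of tray_hub above 0 m and horizontal distance between signet2 and tray_hub below 0.13 m and z of signet2 in the frame of tray_hub between -0.004 and 0.05 m) and (x of signet3 in the frame of tray_hub above 0 m and y of signet3 in the frame of tray_hub above 0 m and horizontal distance between signet3 and tray_hub below 0.13 m and z of signet3 in the frame of tray_hub between -0.004 and 0.05 m)) or ((x of bar1 in the frame of tray_hub below 0 m and y of bar1 in the frame of tray_hub above 0 m and horizontal distance between bar1 and tray_hub below 0.13 m and z of bar1 in the frame of tray_hub between -0.004 and 0.05 m) and (x of bar2 in the frame of tray_hub below 0 m and y of bar2 in the frame of tray_hub above 0 m and horizontal distance between bar2 and tray_hub below 0.13 m and z of bar2 in the frame of tray_hub between -0.004 and 0.05 m) and (x of bar3 in the frame of tray_hub below 0 m and y of bar3 in the frame of tray_hub above 0 m and horizontal distance between bar3 and tray_hub below 0.13 m and z of bar3 in the frame of tray_hub between -0.004 and 0.05 m))) and value of joint gate below 0.1 rad), for 0.2 s.
4. all the pieces of the other kind are in the hopper, with the gate shut, the first kind still in its compartment ((((x of signet1 in the frame of chute between -0.037 and 0.037 m and y of signet1 in the frame of chute between -0.03 and 0.058 m and z of signet1 in the frame of chute between -0.002 and 0.07 m) and (x of signet2 in the frame of chute between -0.037 and 0.037 m and y of signet2 in the frame of chute between -0.03 and 0.058 m and z of signet2 in the frame of chute between -0.002 and 0.07 m) and (x of signet3 in the frame of chute between -0.037 and 0.037 m and y of signet3 in the frame of chute between -0.03 and 0.058 m and z of signet3 in the frame of chute between -0.002 and 0.07 m) and (x of bar1 in the frame of tray_hub below 0 m and y of bar1 in the frame of tray_hub above 0 m and horizontal distance between bar1 and tray_hub below 0.13 m and z of bar1 in the frame of tray_hub between -0.004 and 0.05 m) and (x of bar2 in the frame of tray_hub below 0 m and y of bar2 in the frame of tray_hub above 0 m and horizontal distance between bar2 and tray_hub below 0.13 m and z of bar2 in the frame of tray_hub between -0.004 and 0.05 m) and (x of bar3 in the frame of tray_hub below 0 m and y of bar3 in the frame of tray_hub above 0 m and horizontal distance between bar3 and tray_hub below 0.13 m and z of bar3 in the frame of tray_hub between -0.004 and 0.05 m)) or ((x of bar1 in the frame of chute between -0.037 and 0.037 m and y of bar1 in the frame of chute between -0.03 and 0.058 m and z of bar1 in the frame of chute between -0.002 and 0.07 m) and (x of bar2 in the frame of chute between -0.037 and 0.037 m and y of bar2 in the frame of chute between -0.03 and 0.058 m and z of bar2 in the frame of chute between -0.002 and 0.07 m) and (x of bar3 in the frame of chute between -0.037 and 0.037 m and y of bar3 in the frame of chute between -0.03 and 0.058 m and z of bar3 in the frame of chute between -0.002 and 0.07 m) and (x of signet1 in the frame of tray_hub above 0 m and y of signet1 in the frame of tray_hub above 0 m and horizontal distance between signet1 and tray_hub below 0.13 m and z of signet1 in the frame of tray_hub between -0.004 and 0.05 m) and (x of signet2 in the frame of tray_hub above 0 m and y of signet2 in the frame of tray_hub above 0 m and horizontal distance between signet2 and tray_hub below 0.13 m and z of signet2 in the frame of tray_hub between -0.004 and 0.05 m) and (x of signet3 in the frame of tray_hub above 0 m and y of signet3 in the frame of tray_hub above 0 m and horizontal distance between signet3 and tray_hub below 0.13 m and z of signet3 in the frame of tray_hub between -0.004 and 0.05 m))) and value of joint gate below 0.1 rad), for 0.2 s.
5. the gate lever is swung open to its stop (over 1.45 rad) (value of joint gate above 1.45 rad), for 0.1 s.
At the end, for the whole second after the job is handed in: every signet-ring blank present lies in the signet-ring compartment and every bar blank present in the bar compartment (centre inside its own quarter, within 130 mm of the tray's axis, between floor and cover), the gate is shut (lever under 0.1 rad), tray and pieces are at rest (x of each of signet1, signet2, signet3 in the frame of tray_hub above 0 m and y of each of signet1, signet2, signet3, bar1, bar2, bar3 in the frame of tray_hub above 0 m and horizontal distance between each of signet1, signet2, signet3, bar1, bar2, bar3 and tray_hub below 0.13 m and z of signet1 in the frame of tray_hub between -0.004 and 0.05 m and z of signet2 in the frame of tray_hub between -0.004 and 0.05 m and z of signet3 in the frame of tray_hub between -0.004 and 0.05 m and x of each of bar1, bar2, bar3 in the frame of tray_hub below 0 m and z of bar1 in the frame of tray_hub between -0.004 and 0.05 m and z of bar2 in the frame of tray_hub between -0.004 and 0.05 m and z of bar3 in the frame of tray_hub between -0.004 and 0.05 m and value of joint gate below 0.1 rad and velocity of joint carousel between -0.05 and 0.05 rad/s and linear speed of each of signet1, signet2, signet3, bar1, bar2, bar3 below 0.05 m/s); the robot touches nothing.
It fails at once if one of the other things on the bench (offcut, pliers, file, brick) is moved more than 3 cm (distance of any of scrap, pliers, needle_file, brick from where it was at the start of the episode above 0.03 m).
Of signet1, signet2, signet3 only 1 to 3 are there at a start; the rules pass over those that are not, and their reading is None.
Of bar1, bar2, bar3 only 1 to 3 are there at a start; the rules pass over those that are not, and their reading is None.
At some moment in a run one of signet1, signet2, signet3, bar1, bar2, bar3 may be knocked a few centimetres aside while the robot is not near it.
Once in a run the grip may slacken for a moment while it holds something.
It also fails if it takes over 210 s, if anything falls off the work surface, if the arm or the gripper's body presses on something with over 40 N, if the wrist force passes 120 N, or if a joint passes its speed limit or range.

## Working session

There is one attempt and no reset: what is moved stays moved. The work goes in short steps, Python scripts to look and compute and a tool call to move; the robot and the scene stay as the last step left them, time stands still between calls to the robot, and variables do not carry over. Pictures are saved under pics/ and viewed, on a budget of 14 in all, crops included, one or two more only if the job needs it, and the job is handed in when it is done.

Besides the shell and the picture viewer there is one more tool, called after "Request:" as a command line: name --argument value ..., lists and objects as JSON in quotes. carry_out: Moves the arm, as the interface text tells. Its arguments: {"type":"object","properties":{"commands":{"type":"array"},"force":{"type":"number"}},"required":["commands"]}

```bash
ls; mkdir -p pics
cat > h.py <<'E'
import numpy as np, cv2, json
from rig import robot
def snap(n,f=None):
    im=robot.camera(n)
    if f: cv2.imwrite('pics/'+f,im[:,:,::-1])
    return im
def ray(n,u,v):
    m=robot.camera_model(n); 
    d=np.array([(u-m['cx'])/m['fx'],(v-m['cy'])/m['fy']]); s=d.copy()
    for _ in range(20): s=d/(1+m['k1']*(s@s))
    R=np.array(m['R']);t=np.array(m['t'])
    return -R.T@t, R.T@np.array([s[0],s[1],1])
def onz(n,u,v,z):
    o,d=ray(n,u,v); return o+d*(z-o[2])/d[2]
def proj(n,X):
    m=robot.camera_model(n); c=np.array(m['R'])@np.array(X)+np.array(m['t']); s=c[:2]/c[2]; s=s*(1+m['k1']*(s@s))
    return np.array([s[0]*m['fx']+m['cx'],s[1]*m['fy']+m['cy']])
E
python3 - <<'E'
from h import *
a=snap('top','top0.png');b=snap('side','side0.png')
for n in('top','side'):
    m=robot.camera_model(n);print(n,m['fx'],m['k1'],-np.array(m['R']).T@np.array(m['t']),np.array(m['R'])[2])
o=robot.get_obs();print(o)
cv2.imwrite('pics/top0b.png',cv2.resize(a[:,:,::-1],(800,600),interpolation=cv2.INTER_CUBIC))
cv2.imwrite('pics/side0b.png',cv2.resize(b[:,:,::-1],(800,600),interpolation=cv2.INTER_CUBIC))
E
```

```text
pics
top 481.66011705873177 -0.14115291300807747 [0.26518908 0.05599266 1.5887552 ] [ 0.18845779  0.01498734 -0.98196692]
side 371.08843320037465 -0.10550583001522212 [ 0.41938364 -0.79621761  0.80101003] [ 0.12081325  0.77334118 -0.62237253]
{'time': 0.1, 'q': array([-1.51347178e+00,  5.28355921e-01,  1.43377659e+00, -2.74993240e-05,
        1.18141426e+00, -1.78495968e-01]), 'joint_velocities': array([ 0.00116384, -0.00293252, -0.00298704,  0.00045078,  0.00096009,
       -0.00102096]), 'joint_torque': array([-8.30366901e-06, -4.40985167e+01, -1.77151448e+01,  6.34699222e-02,
        5.34007384e-02, -4.71017529e-05]), 'position': array([ 0.14601022, -0.60702101,  0.22167935]), 'tool_rot': array([ 0.70222917,  0.08387588, -0.70216345,  0.08249556]), 'ft_force': array([ 0.55403624,  0.21466926, -0.0594001 ]), 'moment': array([ 0.00678373, -0.04469709, -0.00069508]), 'grip_width': 0.08669125742493493}
```

View pics/top0b.png

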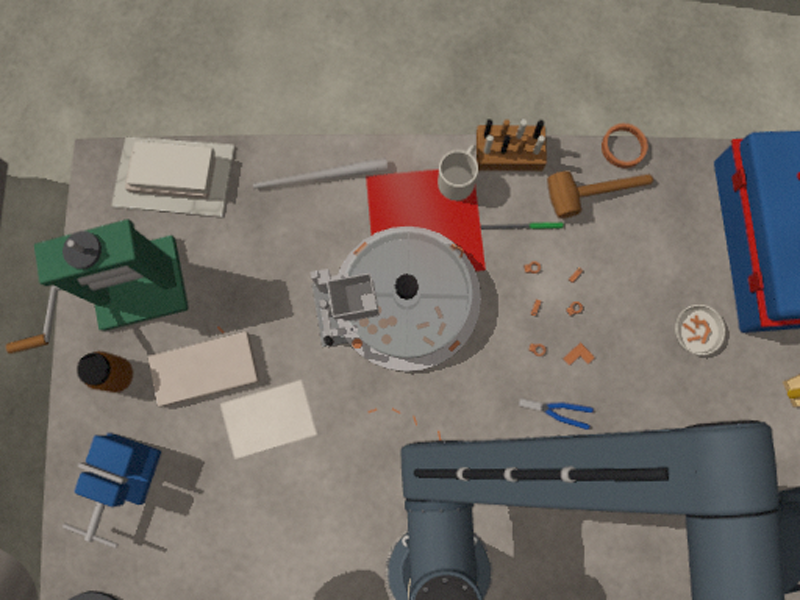

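View pics/side0b.png

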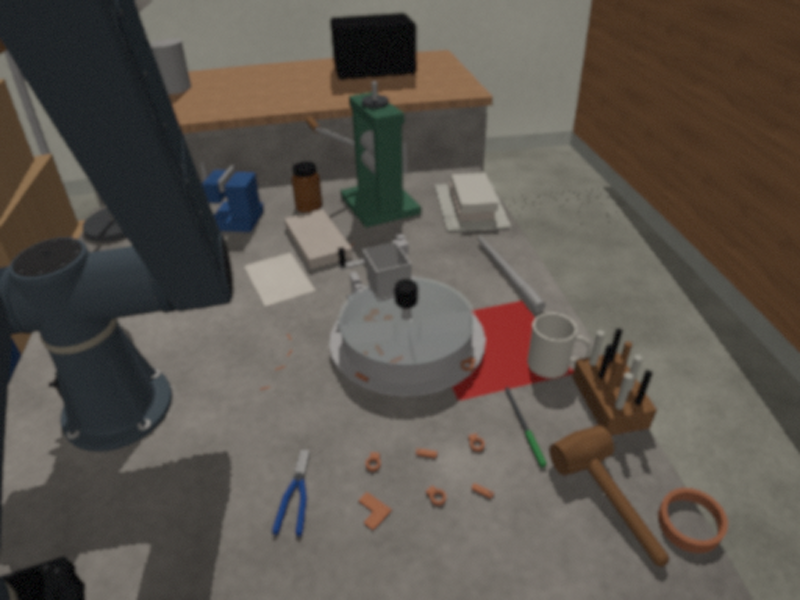

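```bash
cat >> h.py <<'E'
def copper(im):
    h=cv2.cvtColor(im,cv2.COLOR_RGB2HSV)
    return cv2.inRange(h,(3,80,60),(18,255,255))
def blobs(im,n,box,z,amin=12):
    m=copper(im); M=np.zeros_like(m); x0,y0,x1,y1=box; M[y0:y1,x0:x1]=m[y0:y1,x0:x1]
    k,l,s,c=cv2.connectedComponentsWithStats(M)
    out=[]
    for i in range(1,k):
        if s[i,4]<amin: continue
        v,u=np.nonzero(l==i)
        P=np.array([onz(n,a,b,z)[:2] for a,b in zip(u,v)])
        r=cv2.minAreaRect((P*1000).astype(np.float32))
        w,V=np.linalg.eigh(np.cov(P.T)); ax=V[:,1]
        out.append((c[i].round(1),s[i,4],P.mean(0).round(4),np.round(r[0],1),np.round(r[1],1),round(r[2]),round(np.degrees(np.arctan2(ax[1],ax[0])))%180,np.round(4*np.sqrt(w)*1000,0)))
    return out
E
python3 - <<'E'
from h import *
a=cv2.imread('pics/top0.png')[:,:,::-1];b=cv2.imread('pics/side0.png')[:,:,::-1]
for x in blobs(a,'top',(320,155,400,240),.006):print(*x)
print()
for x in blobs(b,'side',(225,270,320,345),.006):print(*x)
print('rim');
for x in blobs(a,'top',(200,140,320,240),.026,5):print(x[0],x[1],x[3])
for nm,u,v,z in (('knob',407,286,.152),('hopper tl',333,278,.15),('tr',371,273,.15),('br',378,309,.15),('bl',336,318,.15),('grip',329,341,.152)):
    print(nm,onz('top',u*.64,v*.64,z).round(4))
print('side knob',onz('side',405*.64,287*.64,.152).round(4),'grip',onz('side',342*.64,250*.64,.152).round(4))
c1=cv2.resize(a[135:245,190:330],(800,628),interpolation=cv2.INTER_CUBIC)[:600]
cv2.imwrite('pics/c1.png',c1[:,:,::-1])
c2=cv2.resize(b[145:265,200:320],(600,600),interpolation=cv2.INTER_CUBIC)
cv2.imwrite('pics/c2.png',c2[:,:,::-1])
E
```

```text
[340.2 170.6] 51 [ 0.6385 -0.2022] [ 639.  -201.6] [24.3 34.1] 0 103 [30. 41.]
[368.  175.6] 41 [ 0.6218 -0.2965] [ 622.2 -296.4] [11.9 37.5] 44 140 [15. 44.]
[342.5 196.5] 39 [ 0.5498 -0.2073] [ 549.9 -207.2] [12.4 35.1] 67 157 [14. 40.]
[367.3 197. ] 53 [ 0.5484 -0.2912] [ 547.5 -291. ] [26.  34.3] 44 120 [29. 41.]
[370.1 226.6] 150 [ 0.4487 -0.2971] [ 441.4 -297.5] [46.7 50.7] 44 98 [40. 68.]
[343.5 223.2] 56 [ 0.46   -0.2086] [ 458.9 -208.5] [23.3 36.7] 0 70 [28. 43.]

[304.4 283.1] 77 [ 0.6371 -0.2064] [ 637.7 -206.1] [33.2 24. ] 79 94 [27. 41.]
[272.4 289.6] 65 [ 0.5494 -0.2107] [ 549.5 -210.8] [15.3 35.1] 67 158 [18. 40.]
[238.6 295.4] 87 [ 0.4598 -0.2122] [ 459.8 -210.8] [37.9 23.3] 81 74 [26. 42.]
[278.8 317. ] 102 [ 0.5477 -0.2945] [ 549.1 -294.3] [25.5 36.6] 16 109 [28. 40.]
[308.3 313.8] 68 [ 0.6212 -0.2999] [ 621.3 -299.6] [12.9 36.6] 47 136 [15. 41.]
[239.2 326.3] 256 [ 0.4487 -0.3021] [ 442.  -301.1] [45.5 52.3] 39 98 [40. 66.]
rim
[237.7 149.2] 6 [706.3 144.7]
[230.1 158.7] 22 [673.5 169.1]
[292.3 158.5] 26 [674.4 -40.3]
[306.5 173. ] 6 [625.2 -86. ]
[228.2 219.5] 33 [468.3 172.7]
[290.3 221.1] 23 [464.3 -31.6]
knob [0.5642 0.0662 0.152 ]
hopper tl [0.5802 0.2114 0.15  ]
tr [0.5905 0.1369 0.15  ]
br [0.5188 0.1223 0.15  ]
bl [0.5008 0.2037 0.15  ]
grip [0.4554 0.2161 0.152 ]
side knob [0.566 0.058 0.152] grip [0.4623 0.2086 0.152 ]
```

View pics/c1.png

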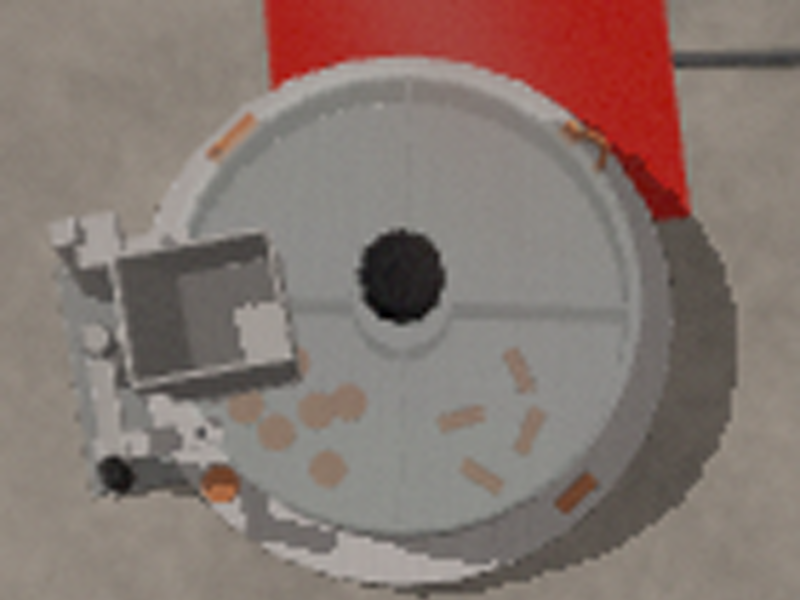

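View pics/c2.png

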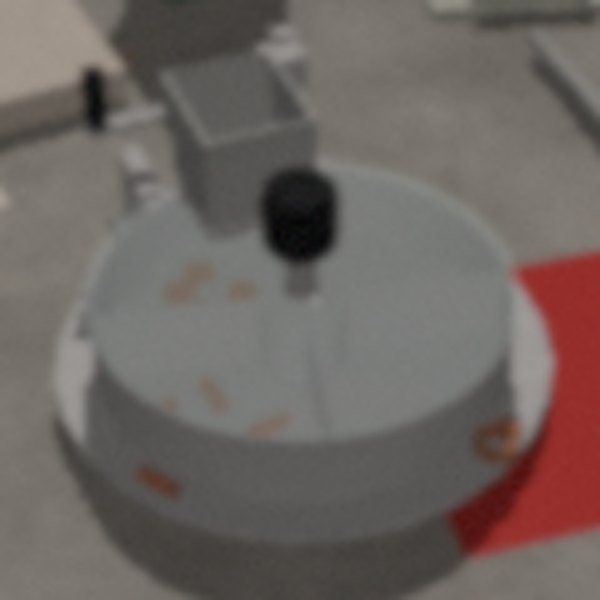

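The top view shows three signets (at 800×600: 533,268; 575,309; 538,350), two bars (576,275; 537,308) and the scrap (578,353). On the tray, the signet sample is at upper right, the bar at upper left, the disc at lower left and the tube at lower right. The hopper sits to the left of the tray, with the gate shut.

```bash
cat >> h.py <<'E'
from scipy.spatial.transform import Rotation as Rt
def plan(*targets,yaws=()):
    """tool-axis shifts (mm) to each target in sequence in the current orientation; twist to each yaw(deg of tool y)"""
    o=robot.get_obs(); R=Rt.from_quat(o['tool_rot']).as_matrix(); p=o['position']
    yaw=np.degrees(np.arctan2(R[1,1],R[0,1]))
    print('t %.2f'%o['time'],'p',p.round(4),'yaw %.1f'%yaw,'tilt',R[:,0].round(3),'grip %.4f'%o['grip_width'],'q6 %.2f'%o['q'][5])
    for T in targets:
        print(' ->',T,'shift mm',(R.T@(np.array(T)-p)*1000).round(1)); p=np.array(T)
    for y in yaws: print(' yaw',y,'twist',round((yaw-y+90)%180-90,1))
def dark(im,n,box,z):
    m=(im.max(2)<60).astype(np.uint8); M=np.zeros_like(m);x0,y0,x1,y1=box;M[y0:y1,x0:x1]=m[y0:y1,x0:x1]
    k,l,s,c=cv2.connectedComponentsWithStats(M)
    for i in range(1,k):
        if s[i,4]>5: print(n,c[i].round(1),s[i],onz(n,*c[i],z).round(4))
E
python3 - <<'E'
from h import *
a=cv2.imread('pics/top0.png')[:,:,::-1];b=cv2.imread('pics/side0.png')[:,:,::-1]
dark(a,'top',(200,170,280,225),.148)
dark(b,'side',(205,150,280,205),.131)
plan((.5496,-.209,.08),(.6215,-.298,.08),yaws=(-113,-132))
E
```

```text
top [259.9 183.1] [253 175  15  17 181] [0.565 0.068 0.148]
top [210.1 217.8] [208 215   6   6  26] [0.4574 0.218  0.148 ]
side [218.5 164.9] [217 160   5  11  42] [0.4598 0.2123 0.131 ]
side [259.3 187.6] [252 179  15  19 235] [0.5673 0.0664 0.131 ]
t 0.10 p [ 0.146  -0.607   0.2217] yaw -76.5 tilt [-0.     0.002 -1.   ] grip 0.0867 q6 -0.18
 -> (0.5496, -0.209, 0.08) shift mm [ 142.4 -292.4 -485.4]
 -> (0.6215, -0.298, 0.08) shift mm [ -0.2 103.3 -49.1]
 yaw -113 twist 36.5
 yaw -132 twist 55.5
```

Request:
carry_out --commands '[[[0.6, 8, -18, -30, 0], [0.6, 8, -18, -30, 0], [0.6, 8, -18, -30, 0], [0.6, 8, -18, -30, 0], [0.6, 8, -18, -30, 0], [0.6, 8, -18, -30, 0], [0.6, 8, -18, -30, 0], [0.6, 8, -18, -30, 0]]]' --force 20

```text
time: 0.77
position: [0.3471, -0.412, 0.1529]
tool_rot: [-0.702, -0.076, 0.704, -0.08]
ft_force: [1.0, -0.0, 0.5]
grip_width: 0.0535
```

Request:
carry_out --commands '[[[0.5, 8, -18, -30, 0], [0.5, 8, -18, -30, 0], [0.5, 8, -18, -30, 0], [0.5, 8, -18, -30, 0], [0.5, 8, -18, -30, 0], [0.5, 8, -18, -30, 0], [0.5, 8, -18, -30, 0], [0.5, 0, 0, 0, 0]]]'

```text
time: 1.43
position: [0.5332, -0.2273, 0.0891]
tool_rot: [-0.701, -0.08, 0.705, -0.079]
ft_force: [-0.4, -0.3, 0.0]
grip_width: 0.0438
```

```bash
python3 -c "
from h import *
plan((.5496,-.209,.08),(.5496,-.209,.003),yaws=(-113,))"
```

```text
t 1.43 p [ 0.5332 -0.2273  0.0891] yaw -77.1 tilt [-0.006  0.001 -1.   ] grip 0.0438 q6 0.75
 -> (0.5496, -0.209, 0.08) shift mm [  9.  -14.2 -20.1]
 -> (0.5496, -0.209, 0.003) shift mm [77.   0.2 -0.4]
 yaw -113 twist 35.9
```

Request:
carry_out --commands '[[[0.45, 9, -14, -20, 0], [0.45, 0, 0, 0, 7.1], [0.45, 0, 0, 0, 7.1], [0.45, 0, 0, 0, 7.1], [0.45, 0, 0, 0, 7.1], [0.45, 0, 0, 0, 7.1], [0.45, 0, 0, 0, 1], [0.45, 0, 0, 0, 0]]]'

```text
time: 2.1
position: [0.5484, -0.2054, 0.0759]
tool_rot: [-0.687, 0.147, 0.696, 0.148]
ft_force: [0.8, -0.5, -0.3]
grip_width: 0.039
```

```bash
python3 -c "
from h import *
plan((.5496,-.209,.08),(.5496,-.209,.003),yaws=(-113,))
a=snap('top');b=snap('side','s1.png')
for x in blobs(a,'top',(310,155,400,240),.006):print(x[0],x[1],x[2],x[6])
for x in blobs(b,'side',(225,270,320,345),.006):print(x[0],x[1],x[2],x[6])
"
```

```text
t 2.10 p [ 0.5484 -0.2054  0.0759] yaw -114.1 tilt [-0.013  0.004 -1.   ] grip 0.0390 q6 1.45
 -> (0.5496, -0.209, 0.08) shift mm [-4.2  2.8 -2.5]
 -> (0.5496, -0.209, 0.003) shift mm [77.  -0.2 -1.1]
 yaw -113 twist -1.1
[304.4 283.1] 77 [ 0.6371 -0.2064] 94
[272.6 289.6] 63 [ 0.55   -0.2108] 158
[238.5 295.5] 84 [ 0.4597 -0.2124] 74
[278.9 317. ] 101 [ 0.5479 -0.2946] 111
[308.3 313.8] 66 [ 0.6212 -0.2999] 136
[239.2 326.3] 256 [ 0.4487 -0.3021] 98
```

Request:
carry_out --commands '[[[0.45, 20, 3, -3, 0], [0.45, 25, 0, 0, 0], [0.45, 20, 0, 0, 0], [0.45, 6, 0, 0, 0], [0.45, 0, 0, 0, 0]]]'

```text
time: 2.62
position: [0.5511, -0.2117, 0.0048]
tool_rot: [-0.689, 0.145, 0.695, 0.144]
ft_force: [0.1, 1.0, -0.5]
grip_width: 0.039
```

```bash
python3 -c "
from h import *
plan((.5496,-.209,.003),yaws=(-113,))"
```

```text
t 2.62 p [ 0.5511 -0.2117  0.0048] yaw -113.6 tilt [-0.008  0.    -1.   ] grip 0.0390 q6 1.43
 -> (0.5496, -0.209, 0.003) shift mm [ 1.8 -1.8  2.4]
 yaw -113 twist -0.6
```

Request:
carry_out --commands '[[[0, 2, -1, 1, 0], [0, 0, 0, 0, 0], [0, 0, 0, 0, 0], [0, 0, 0, 0, 0], [0, 0, 0, 0, 0], [0, 0, 0, 0, 0], [0, 0, 0, 0, 0], [0, 0, 0, 0, 0]]]' --force 25

```text
time: 3.28
position: [0.553, -0.2116, 0.0075]
tool_rot: [-0.692, 0.145, 0.693, 0.142]
ft_force: [-0.0, 0.2, -0.5]
grip_width: 0.0097
```

Request:
carry_out --commands '[[[0, -20, 0, 0, 0], [0, -35, 0, 0, 0], [0, -40, 0, 0, 0], [0, -40, 0, 0, 0], [0, -40, 0, 0, 0], [0, -25, 0, 0, 0], [0, 0, 0, 0, 0]]]'

```text
time: 3.87
position: [0.552, -0.2102, 0.2136]
tool_rot: [-0.689, 0.144, 0.695, 0.143]
ft_force: [1.3, -0.2, -0.4]
grip_width: 0.0093
```

```bash
python3 -c "
from h import *
plan((.549,.170,.205),(.549,.170,.160))"
```

```text
t 3.87 p [ 0.552  -0.2102  0.2136] yaw -113.4 tilt [-0.009  0.001 -1.   ] grip 0.0093 q6 1.43
 -> (0.549, 0.17, 0.205) shift mm [   8.9 -347.6  153.9]
 -> (0.549, 0.17, 0.16) shift mm [45.  -0.1 -0.4]
```

Request:
carry_out --commands '[[[0, 1, -30, 13, 0], [0, 1, -36, 16, 0], [0, 1, -36, 16, 0], [0, 1, -36, 16, 0], [0, 1, -36, 16, 0], [0, 1, -36, 16, 0], [0, 1, -36, 16, 0], [0, 1, -36, 16, 0]]]'

```text
time: 4.53
position: [0.5511, 0.0992, 0.202]
tool_rot: [-0.69, 0.152, 0.692, 0.147]
ft_force: [0.5, 0.1, 0.4]
grip_width: 0.009
```

Request:
carry_out --commands '[[[0, 1, -36, 16, 0], [0, 0, -26, 11, 0], [0, 0, 0, 0, 0], [0, 0, 0, 0, 0]]]'

```text
time: 4.87
position: [0.5469, 0.1783, 0.1956]
tool_rot: [-0.688, 0.149, 0.696, 0.143]
ft_force: [0.3, -0.5, -0.6]
grip_width: 0.0093
```

```bash
python3 -c "
from h import *
plan((.548,.171,.160))
a=snap('top')[120:248,150:320];b=snap('side')[100:228,150:320]
cv2.imwrite('pics/d1.png',cv2.resize(np.hstack([a,b]),(800,300),interpolation=cv2.INTER_CUBIC)[:,:,::-1])"
```

```text
t 4.87 p [0.5469 0.1783 0.1956] yaw -113.8 tilt [-0.012 -0.006 -1.   ] grip 0.0093 q6 2.11
 -> (0.548, 0.171, 0.16) shift mm [35.6  5.8 -4.3]
```

View pics/d1.png

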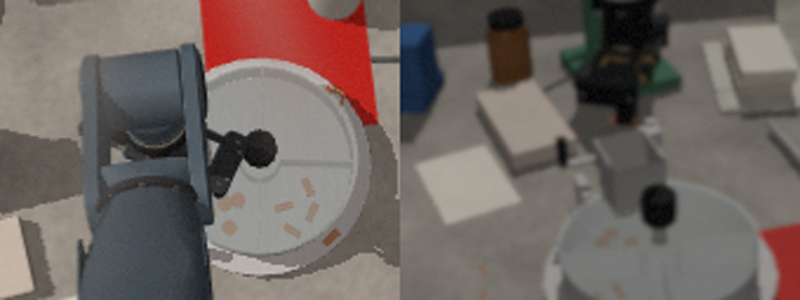

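The side view shows the copper bar at the fingertips, above the hopper. Next I lower it and let go.

Request:
carry_out --commands '[[[0, 18, 4, -3, 0], [0, 15, 2, -1, 0], [0, 0, 0, 0, 0], [0.4, 0, 0, 0, 0], [0.4, 0, 0, 0, 0], [0.4, 0, 0, 0, 0], [0.4, 0, 0, 0, 0], [0.4, 0, 0, 0, 0]]]'

```text
time: 5.63
position: [0.5511, 0.1605, 0.1644]
tool_rot: [-0.689, 0.154, 0.693, 0.148]
ft_force: [-0.4, 0.1, -0.4]
grip_width: 0.0316
```

```bash
python3 -c "
from h import *
plan((.548,.171,.2),(.6215,-.299,.08),(.6215,-.299,.003),yaws=(-134,-133))"
```

```text
t 5.63 p [0.5511 0.1605 0.1644] yaw -114.6 tilt [-0.008 -0.007 -1.   ] grip 0.0316 q6 2.10
 -> (0.548, 0.171, 0.2) shift mm [-35.7  -7.9   7.3]
 -> (0.6215, -0.299, 0.08) shift mm [ 122.7  395.4 -263.3]
 -> (0.6215, -0.299, 0.003) shift mm [77.  -0.7 -0.3]
 yaw -134 twist 19.4
 yaw -133 twist 18.4
```

Request:
carry_out --commands '[[[0.45, -38, 0, 0, 0], [0.45, -6, 27, -18, 0], [0.45, 0, 30, -20, 0], [0.45, 0, 30, -20, 0], [0.45, 0, 30, -20, 0], [0.45, 0, 30, -20, 0], [0.45, 0, 30, -20, 0], [0.45, 0, 30, -20, 0]]]'

```text
time: 6.3
position: [0.5946, -0.0851, 0.2171]
tool_rot: [0.693, -0.147, -0.691, -0.143]
ft_force: [0.7, 0.3, -0.1]
grip_width: 0.0392
```

Request:
carry_out --commands '[[[0.45, 20, 30, -20, 0], [0.45, 20, 30, -20, 0], [0.45, 20, 30, -20, 0], [0.45, 20, 30, -20, 0], [0.45, 20, 30, -20, 0], [0.45, 15, 25, -16, 0], [0.45, 0, 0, 0, 0]]]'

```text
time: 6.88
position: [0.6373, -0.3087, 0.1098]
tool_rot: [0.7, -0.151, -0.683, -0.142]
ft_force: [-0.7, -0.2, -1.0]
grip_width: 0.0389
```

Request:
carry_out --commands '[[[0.45, 0, 0, 0, 7], [0.45, 0, 0, 0, 7], [0.45, 0, 0, 0, 5], [0.45, 0, 0, 0, 0]]]'

```text
time: 7.22
position: [0.6368, -0.3112, 0.1088]
tool_rot: [0.665, -0.267, -0.647, -0.261]
ft_force: [0.2, 0.5, 0.0]
grip_width: 0.0392
```

```bash
python3 -c "
from h import *
plan((.6215,-.299,.080),(.6215,-.299,.003),yaws=(-133,))
a=snap('top');b=snap('side','s2.png')
for x in blobs(a,'top',(310,155,400,240),.006):print(x[0],x[1],x[2],x[6])
for x in blobs(b,'side',(225,270,320,345),.006):print(x[0],x[1],x[2],x[6])
"
```

```text
t 7.22 p [ 0.6368 -0.3112  0.1088] yaw -133.9 tilt [ 0.02  -0.016 -1.   ] grip 0.0392 q6 1.73
 -> (0.6215, -0.299, 0.08) shift mm [28.2  1.9 20.3]
 -> (0.6215, -0.299, 0.003) shift mm [77.   0.2  2. ]
 yaw -133 twist -0.9
[238.6 295.5] 83 [ 0.4597 -0.2126] 74
[278.8 316.9] 99 [ 0.5479 -0.2945] 110
[308.4 313.8] 64 [ 0.6212 -0.3   ] 134
[239.2 326.4] 253 [ 0.4487 -0.3022] 99
```

Request:
carry_out --commands '[[[0.45, 15, 2, 20, 0], [0.45, 30, 0, 1, 0], [0.45, 30, 0, 1, 0], [0.45, 22, 0, 0, 0], [0.45, 5, 0, 0, 0], [0.45, 0, 0, 0, 0]]]'

```text
time: 7.82
position: [0.6266, -0.2978, 0.0101]
tool_rot: [0.672, -0.261, -0.645, -0.253]
ft_force: [0.6, 0.6, -0.5]
grip_width: 0.0392
```

```bash
python3 -c "
from h import *
plan((.6215,-.299,.003),yaws=(-133,))
plan((.6215,-.299,.003),yaws=(-133,))"
```

```text
t 7.82 p [ 0.6266 -0.2978  0.0101] yaw -132.7 tilt [ 0.031 -0.023 -0.999] grip 0.0392 q6 1.71
 -> (0.6215, -0.299, 0.003) shift mm [7.  4.3 3.2]
 yaw -133 twist 0.3
t 7.82 p [ 0.6266 -0.2978  0.0101] yaw -132.7 tilt [ 0.031 -0.023 -0.999] grip 0.0392 q6 1.71
 -> (0.6215, -0.299, 0.003) shift mm [7.  4.3 3.2]
 yaw -133 twist 0.3
```

Request:
carry_out --commands '[[[0.45, 6, 4, 3, 0], [0.45, 0, 0, 0, 0], [0, 0, 0, 0, 0], [0, 0, 0, 0, 0], [0, 0, 0, 0, 0], [0, 0, 0, 0, 0], [0, 0, 0, 0, 0], [0, 0, 0, 0, 0]]]'

```text
time: 8.48
position: [0.6258, -0.3012, 0.0114]
tool_rot: [0.676, -0.261, -0.642, -0.251]
ft_force: [-0.4, 0.2, -0.0]
grip_width: 0.0072
```

Request:
carry_out --commands '[[[0, 0, 0, 0, 0], [0, 0, 0, 0, 0], [0, -20, 0, 0, 0], [0, -35, 0, 0, 0], [0, -40, 0, 0, 0], [0, -40, 0, 0, 0], [0, -40, 0, 0, 0], [0, -25, 0, 0, 0]]]'

```text
time: 9.15
position: [0.6128, -0.2923, 0.2082]
tool_rot: [0.669, -0.259, -0.649, -0.253]
ft_force: [0.9, 0.0, 0.4]
grip_width: 0.0004
```

```bash
python3 -c "
from h import *
plan((.548,.171,.205),(.548,.171,.160))"
```

```text
t 9.15 p [ 0.6128 -0.2923  0.2082] yaw -132.5 tilt [ 0.022 -0.017 -1.   ] grip 0.0004 q6 1.70
 -> (0.548, 0.171, 0.205) shift mm [  -6.2 -298.   360.6]
 -> (0.548, 0.171, 0.16) shift mm [45.   0.1  1.3]
```

```bash
python3 -c "
from h import *
a=snap('top');b=snap('side')
for x in blobs(a,'top',(310,155,400,240),.006):print(x[0],x[1],x[2],x[6])
for x in blobs(b,'side',(225,270,320,345),.006):print(x[0],x[1],x[2],x[6])
plan((.6215,-.299,.08),(.6215,-.299,.003))
"
```

```text
[340.2 170.6] 51 [ 0.6385 -0.2022] 103
[304.4 283.1] 77 [ 0.6371 -0.2064] 94
[238.6 295.5] 85 [ 0.4598 -0.2125] 74
[278.8 317. ] 100 [ 0.5477 -0.2946] 111
[308.4 313.9] 63 [ 0.6214 -0.3003] 136
[239.3 326.4] 254 [ 0.4488 -0.3022] 99
t 9.25 p [ 0.6148 -0.2936  0.2106] yaw -132.5 tilt [ 0.029 -0.021 -0.999] grip 0.0008 q6 1.70
 -> (0.6215, -0.299, 0.08) shift mm [ 1.308e+02 -1.000e-01 -4.000e+00]
 -> (0.6215, -0.299, 0.003) shift mm [77.   0.3  2.7]
```

Request:
carry_out --commands '[[[0.45, 38, 0, -2, 0], [0.45, 40, 0, -1, 0], [0.45, 40, 0, 1, 0], [0.45, 35, 0, 1, 0], [0.45, 25, 0, 1, 0], [0.45, 15, 0, 0, 0], [0.45, 8, 0, 0, 0]]]'

```text
time: 9.83
position: [0.6241, -0.3002, 0.0049]
tool_rot: [0.675, -0.26, -0.643, -0.252]
ft_force: [-0.0, 0.3, -0.2]
grip_width: 0.0357
```

```bash
python3 -c "
from h import *
plan((.6215,-.299,.003),yaws=(-133,))"
```

```text
t 9.83 p [ 0.6241 -0.3002  0.0049] yaw -132.4 tilt [ 0.037 -0.028 -0.999] grip 0.0357 q6 1.70
 -> (0.6215, -0.299, 0.003) shift mm [1.8 0.9 2.8]
 yaw -133 twist 0.6
```

Request:
carry_out --commands '[[[0, 4, 0, 2, 0], [0, 2, 0, 0, 0], [0, 1, 0, 0, 0], [0, 1, 0, 0, 0], [0, 1, 0, 0, 0], [0, 1, 0, 0, 0], [0, 1, 0, 0, 0], [0, 0, 0, 0, 0]]]'

```text
time: 10.5
position: [0.6243, -0.3019, 0.0011]
tool_rot: [0.677, -0.261, -0.642, -0.25]
ft_force: [0.2, 0.9, -0.5]
grip_width: 0.0106
```

Now a lift, then on to the hopper.

Request:
carry_out --commands '[[[0, -20, 0, 0, 0], [0, -35, 0, 0, 0], [0, -40, 0, 0, 0], [0, -40, 0, 0, 0], [0, -40, 0, 0, 0], [0, -28, 0, 0, 0]]]'

```text
time: 11.0
position: [0.6106, -0.2909, 0.1979]
tool_rot: [0.668, -0.259, -0.651, -0.252]
ft_force: [0.4, -0.7, 0.8]
grip_width: 0.0105
```

Request:
carry_out --commands '[[[0, 0, -20, 24, 0], [0, 0, -25, 30, 0], [0, 0, -25, 30, 0], [0, 0, -25, 30, 0], [0, 0, -25, 30, 0], [0, 0, -25, 30, 0], [0, 0, -25, 30, 0], [0, 0, -25, 30, 0]]]'

```text
time: 11.67
position: [0.5764, 0.0085, 0.1973]
tool_rot: [0.676, -0.266, -0.638, -0.255]
ft_force: [0.6, 0.1, 0.1]
grip_width: 0.0102
```

```bash
python3 -c "
from h import *
plan((.548,.171,.205),(.548,.171,.160))"
```

```text
t 11.67 p [0.5764 0.0085 0.1973] yaw -133.2 tilt [ 0.045 -0.035 -0.998] grip 0.0102 q6 2.18
 -> (0.548, 0.171, 0.205) shift mm [-14.6 -98.9 131.4]
 -> (0.548, 0.171, 0.16) shift mm [44.9  0.2  2.5]
```

Request:
carry_out --commands '[[[0, -5, -20, 27, 0], [0, -3, -20, 27, 0], [0, -2, -20, 27, 0], [0, 0, -20, 26, 0], [0, 0, -10, 12, 0], [0, 0, 0, 0, 0]]]'

```text
time: 12.17
position: [0.5442, 0.1717, 0.1988]
tool_rot: [0.676, -0.262, -0.641, -0.253]
ft_force: [0.8, -0.9, 0.0]
grip_width: 0.0106
```

```bash
python3 -c "
from h import *
plan((.548,.171,.160))"
```

```text
t 12.17 p [0.5442 0.1717 0.1988] yaw -132.7 tilt [ 0.04  -0.031 -0.999] grip 0.0106 q6 2.47
 -> (0.548, 0.171, 0.16) shift mm [38.9 -1.9 -1.3]
```

Request:
carry_out --commands '[[[0, 20, -2, -1, 0], [0, 17, 0, -1, 0], [0.4, 0, 0, 0, 0], [0.4, 0, 0, 0, 0], [0.4, 0, 0, 0, 0], [0.4, 0, 0, 0, 0], [0.5, 0, 0, 0, 0], [0.7, -40, 0, 0, 0]]]'

```text
time: 12.83
position: [0.5434, 0.1696, 0.1962]
tool_rot: [0.672, -0.265, -0.645, -0.25]
ft_force: [-0.2, 0.4, -0.6]
grip_width: 0.0403
```

Request:
carry_out --commands '[[[0.7, -15, 13, -18, 0], [0.7, 0, 15, -20, 0], [0.7, 0, 15, -20, 0], [0.7, 0, 15, -20, 0], [0.7, 0, 0, 0, 0]]]'

```text
time: 13.25
position: [0.5685, 0.0722, 0.2279]
tool_rot: [0.68, -0.26, -0.638, -0.252]
ft_force: [-0.2, -0.2, -0.4]
grip_width: 0.0605
```

```bash
python3 -c "
from h import *
plan((.566,.067,.21),(.566,.067,.125))
a=snap('top')[135:245,180:330];b=snap('side')[145:255,180:330]
cv2.imwrite('pics/d2.png',cv2.resize(np.hstack([a,b]),(800,293),interpolation=cv2.INTER_CUBIC)[:,:,::-1])
"
```

```text
t 13.25 p [0.5685 0.0722 0.2279] yaw -132.5 tilt [ 0.052 -0.033 -0.998] grip 0.0605 q6 2.28
 -> (0.566, 0.067, 0.21) shift mm [17.9  5.7 -0.6]
 -> (0.566, 0.067, 0.125) shift mm [84.8  0.9  5.1]
```

View pics/d2.png

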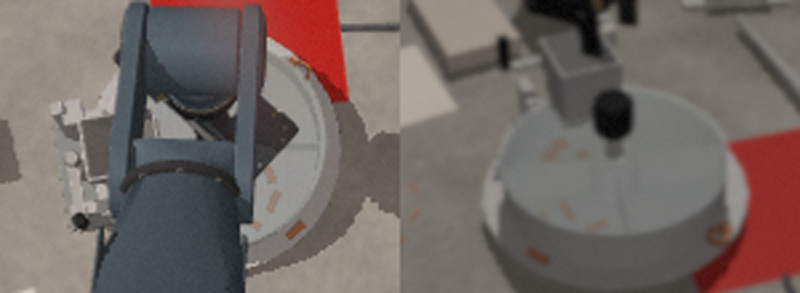

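Request:
carry_out --commands '[[[0.7, 15, 6, 0, 0], [0.7, 30, 0, 1, 0], [0.7, 30, 0, 2, 0], [0.7, 20, 0, 2, 0], [0.7, 8, 0, 0, 0]]]'

```text
time: 13.77
position: [0.5678, 0.075, 0.1264]
tool_rot: [0.683, -0.256, -0.635, -0.254]
ft_force: [-0.3, -0.6, -0.2]
grip_width: 0.0611
```

```bash
python3 -c "
from h import *
plan((.566,.067,.125))"
```

```text
t 13.77 p [0.5678 0.075  0.1264] yaw -132.3 tilt [ 0.062 -0.028 -0.998] grip 0.0611 q6 2.28
 -> (0.566, 0.067, 0.125) shift mm [ 1.5  7.2 -4. ]
```

Request:
carry_out --commands '[[[0.7, 1, 8, -4, 0], [0.45, 0, 0, 0, 0], [0, 0, 0, 0, 0], [0, 0, 0, 0, 0], [0, 0, 0, 0, 0], [0, 0, 0, 0, 0], [0, 0, 0, 0, 0]]]'

```text
time: 14.35
position: [0.5668, 0.0702, 0.1257]
tool_rot: [0.684, -0.254, -0.635, -0.255]
ft_force: [1.6, -0.0, -7.1]
grip_width: 0.0434
```

```bash
python3 -c "
from h import *
plan((.566,.067,.125)); print(robot.get_obs()['ft_force'])"
```

```text
t 14.35 p [0.5668 0.0702 0.1257] yaw -132.2 tilt [ 0.066 -0.024 -0.998] grip 0.0434 q6 2.26
 -> (0.566, 0.067, 0.125) shift mm [ 0.7  2.9 -1.5]
[ 1.64645814 -0.03570977 -7.13252495]
```

Request:
carry_out --commands '[[[0, 0, 0, 0, -4], [0, 0, 0, 0, -7.1], [0, 0, 0, 0, -7.1], [0, 0, 0, 0, -7.1], [0, 0, 0, 0, -7.1], [0, 0, 0, 0, -7.1], [0, 0, 0, 0, -7.1], [0, 0, 0, 0, -5]]]'

```text
time: 15.02
position: [0.5664, 0.0675, 0.1268]
tool_rot: [0.727, 0.053, -0.681, 0.072]
ft_force: [1.8, -2.5, -7.7]
grip_width: 0.0437
```

```bash
python3 -c "
from h import *
plan((.566,.067,.125),yaws=(-76.2,)); o=robot.get_obs();print(o['ft_force'],o['moment'])
a=snap('top')
for x in blobs(a,'top',(200,130,330,240),.026,5):print(x[0],x[1],x[3],np.degrees(np.arctan2(x[3][1]-67,x[3][0]-566)))"
```

```text
t 15.02 p [0.5664 0.0675 0.1268] yaw -79.9 tilt [ 0.066 -0.021 -0.998] grip 0.0437 q6 1.34
 -> (0.566, 0.067, 0.125) shift mm [1.8 0.4 0.6]
 yaw -76.2 twist -3.7
[ 1.77098367 -2.4631523  -7.73722454] [ 0.72979541  0.1236094  -0.23288967]
[256.5 145.3] 24 [720.2  81.2] 5.261425813019592
[307.4 172.8] 5 [626.9 -89.3] -68.71235490582922
[303.4 186.4] 21 [579.3 -75.1] -84.65291839970067
[225.5 194.1] 19 [553.5 181.4] 96.23572781687392
```

Request:
carry_out --commands '[[[0, 0, 0, 0, -4.5], [0, 0, 0, 0, -1], [0.7, 0, 0, 0, 0], [0.7, 0, 0, 0, 0], [0.7, 0, 0, 0, 0], [0.7, 0, 0, 0, 0], [0.7, -40, 0, 0, 0], [0.7, -40, 0, 0, 0]]]'

```text
time: 15.73
position: [0.5576, 0.0686, 0.203]
tool_rot: [0.718, 0.084, -0.684, 0.103]
ft_force: [1.1, -0.8, 0.0]
grip_width: 0.0604
```

```bash
python3 -c "
from h import *
a=snap('top')
for x in blobs(a,'top',(200,130,330,240),.026,5):print(x[0],x[1],x[3],np.degrees(np.arctan2(x[3][1]-67,x[3][0]-566)))
u=np.array([np.cos(np.radians(100)),np.sin(np.radians(100))]);v=np.array([u[1],-u[0]])
G=np.array([.4586,.215]);P=G+.078*v
print('pivot',P,'from hub',P-[.566,.067],np.linalg.norm(P-[.566,.067]))
plan((.4586,.215,.21),(.4586,.215,.116))
"
```

```text
[306. 136.] 5 [753.7 -86.2] -39.22118772935207
[253.5 144.5] 8 [723.1  91.2] 8.757124290357186
[308.2 172.6] 5 [626.9 -92.6] -69.11419853930697
[302.8 181.7] 19 [596.2 -73.9] -77.90246588831029
pivot [0.535415   0.22854456] from hub [-0.030585    0.16154456] 0.1644143731822323
t 15.78 p [0.5615 0.0688 0.2109] yaw -74.9 tilt [ 0.065 -0.022 -0.998] grip 0.0602 q6 1.25
 -> (0.4586, 0.215, 0.21) shift mm [  -9.  -167.9   60.8]
 -> (0.4586, 0.215, 0.116) shift mm [93.8 -3.5  5.4]
```

Request:
carry_out --commands '[[[0.55, -3, -30, 11, 0], [0.55, -2, -34, 12, 0], [0.55, -2, -34, 12, 0], [0.55, 0, -34, 12, 0], [0.55, 0, -30, 11, 0], [0.55, 0, 0, 0, 0]]]'

```text
time: 16.28
position: [0.4687, 0.2134, 0.2169]
tool_rot: [0.732, 0.078, -0.669, 0.101]
ft_force: [-0.7, 1.0, -0.3]
grip_width: 0.0481
```

```bash
python3 -c "
from h import *
plan((.4586,.215,.155),(.4586,.215,.118))
a=snap('top')[135:245,180:330];b=snap('side')[145:255,180:330]
cv2.imwrite('pics/d3.png',cv2.resize(np.hstack([a,b]),(800,293),interpolation=cv2.INTER_CUBIC)[:,:,::-1])
"
```

```text
t 16.28 p [0.4687 0.2134 0.2169] yaw -75.6 tilt [ 0.093 -0.021 -0.995] grip 0.0481 q6 1.58
 -> (0.4586, 0.215, 0.155) shift mm [60.7 -6.8 14.6]
 -> (0.4586, 0.215, 0.118) shift mm [36.8 -1.6  3.1]
```

View pics/d3.png

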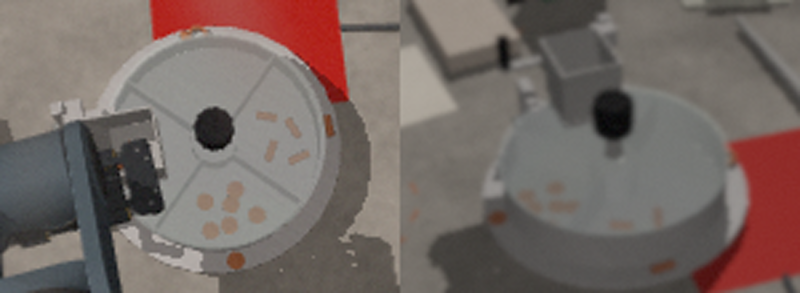

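Request:
carry_out --commands '[[[0.5, 12, -7, 14, 0], [0.5, 16, 0, 1, 0], [0.5, 16, 0, 1, 0], [0.5, 16, 0, 1, 0]]]'

```text
time: 16.72
position: [0.4692, 0.2109, 0.1601]
tool_rot: [0.74, 0.075, -0.661, 0.1]
ft_force: [0.3, 0.5, -0.4]
grip_width: 0.0438
```

```bash
python3 -c "
from h import *
plan((.4586,.215,.118));print(robot.get_obs()['q'].round(3))
dark(snap('side'),'side',(205,150,235,205),.131)
"
```

```text
t 16.72 p [0.4692 0.2109 0.1601] yaw -75.9 tilt [ 0.116 -0.021 -0.993] grip 0.0438 q6 1.60
 -> (0.4586, 0.215, 0.118) shift mm [40.5 -8.5 13.7]
[ 0.233  0.44   1.844 -0.069  0.75   1.603]
side [221.1 157.3] [214 150  17  21 159] [0.4725 0.2559 0.131 ]
```

Request:
carry_out --commands '[[[0.5, -8, 0, 0, 0], [0.5, -8, 0, 0, 0], [0.5, -8, 0, 0, 0], [0.5, -8, 0, 0, 0], [0.5, -8, 0, 0, 0], [0.5, -8, 0, 0, 0], [0.5, -8, 0, 0, 0], [0.5, -8, 0, 0, 0]]]'

```text
time: 17.43
position: [0.4648, 0.2089, 0.2309]
tool_rot: [0.741, 0.072, -0.66, 0.098]
ft_force: [-0.8, 0.8, 0.4]
grip_width: 0.0436
```

```bash
python3 -c "
from h import *
plan((.4586,.215,.118));print(robot.get_obs()['q'].round(3))
"
```

```text
t 17.43 p [0.4648 0.2089 0.2309] yaw -76.3 tilt [ 0.118 -0.022 -0.993] grip 0.0436 q6 1.60
 -> (0.4586, 0.215, 0.118) shift mm [111.2 -13.   16.9]
[ 0.233  0.325  1.779 -0.061  0.928  1.595]
```

Request:
carry_out --commands '[[[0.5, 35, -8, 14, 0], [0.5, 30, 0, 4, 0], [0.5, 0, 0, 0, 0]]]'

```text
time: 17.68
position: [0.4588, 0.2131, 0.1706]
tool_rot: [0.747, 0.073, -0.653, 0.097]
ft_force: [-0.3, 0.4, -0.6]
grip_width: 0.0436
```

```bash
python3 -c "
from h import *
plan((.4586,.215,.118));print(robot.get_obs()['q'].round(3))
"
```

```text
t 17.68 p [0.4588 0.2131 0.1706] yaw -76.3 tilt [ 0.136 -0.017 -0.991] grip 0.0436 q6 1.62
 -> (0.4586, 0.215, 0.118) shift mm [52.  -4.5  6.5]
[ 0.244  0.408  1.868 -0.074  0.739  1.624]
```

Request:
carry_out --commands '[[[0.5, 30, -4, 5, 0], [0.5, 22, 0, 2, 0]]]'

```text
time: 17.85
position: [0.4619, 0.2159, 0.1223]
tool_rot: [0.751, 0.074, -0.649, 0.097]
ft_force: [-0.5, 1.0, -0.3]
grip_width: 0.0439
```

```bash
python3 -c "
from h import *
plan((.4586,.215,.118))
a=snap('top')[150:240,180:270];b=snap('side')[135:225,180:270]
cv2.imwrite('pics/d4.png',cv2.resize(np.hstack([a,b]),(800,400),interpolation=cv2.INTER_CUBIC)[:,:,::-1])
plan((.4586,.215,.118))
"
```

```text
t 17.85 p [0.4619 0.2159 0.1223] yaw -76.3 tilt [ 0.146 -0.015 -0.989] grip 0.0439 q6 1.65
 -> (0.4586, 0.215, 0.118) shift mm [ 3.8 -0.1  4. ]
t 17.95 p [0.4618 0.2154 0.1212] yaw -76.3 tilt [ 0.143 -0.016 -0.99 ] grip 0.0432 q6 1.65
 -> (0.4586, 0.215, 0.118) shift mm [ 2.7 -0.5  3.6]
```

View pics/d4.png

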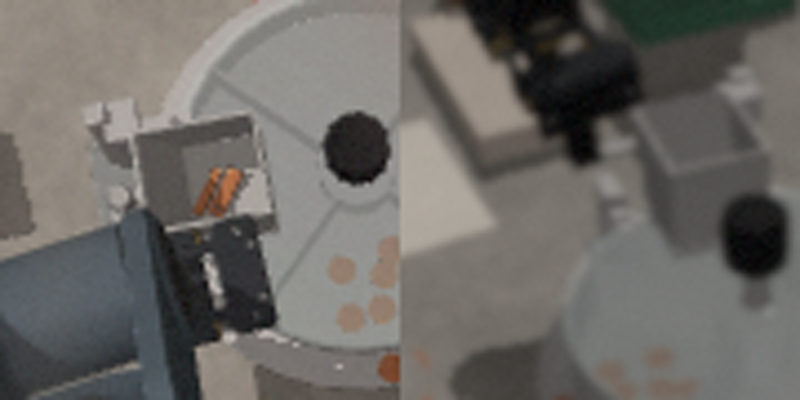

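Both bars lie on the gate plate (left panel, about 215,190), and the fingers are around the lever grip.

Request:
carry_out --commands '[[[0, 3, 0, 4, 0], [0, 0, 0, 0, 0], [0, 0, 0, 0, 0], [0, 0, 0, 0, 0], [0, 0, 0, 0, 0], [0, 0, 0, 0, 0], [0, 0, 0, 0, 0]]]' --force 12

```text
time: 18.53
position: [0.4594, 0.2207, 0.1224]
tool_rot: [0.752, 0.075, -0.648, 0.091]
ft_force: [3.0, -1.5, -7.7]
grip_width: 0.016
```

```bash
cat >> h.py <<'E'
def lever(P,a0,a1,n):
    """shifts along arc of tip about pivot P from dir a0 to a1 (deg)"""
    o=robot.get_obs(); R=Rt.from_quat(o['tool_rot']).as_matrix()
    A=np.radians(np.linspace(a0,a1,n+1)); Q=np.c_[np.cos(A),np.sin(A),0*A]*78
    print((np.diff(Q,axis=0)@R).round(1).tolist())
E
python3 -c "
from h import *
plan((.4586,.215,.118));print(robot.get_obs()['ft_force'])
lever(0,190,100,10)
"
```

```text
t 18.53 p [0.4594 0.2207 0.1224] yaw -76.6 tilt [ 0.148 -0.004 -0.989] grip 0.0160 q6 1.65
 -> (0.4586, 0.215, 0.118) shift mm [4.3 5.1 2.7]
[ 3.01263718 -1.47650247 -7.68817336]
[[-0.2, -12.1, -1.7], [0.1, -11.7, -3.6], [0.3, -11.0, -5.3], [0.6, -10.0, -7.0], [0.9, -8.8, -8.4], [1.1, -7.4, -9.7], [1.3, -5.8, -10.7], [1.5, -4.0, -11.5], [1.6, -2.2, -11.9], [1.7, -0.2, -12.1]]
```

Request:
carry_out --commands '[[[0, 0, -12, -2, 0], [0, 0, -12, -4, 0], [0, 0, -11, -5, 0], [0, 0.5, -10, -7, 0], [0, 1, -9, -8, 0]]]'

```text
time: 18.95
position: [0.4646, 0.2735, 0.1222]
tool_rot: [0.746, 0.07, -0.656, 0.093]
ft_force: [-2.4, -3.8, 1.6]
grip_width: 0.0158
```

```bash
python3 -c "
from h import *
plan((.5355-.078*.174,.2305+.078*.985,.122));o=robot.get_obs();print(o['ft_force'])
d=o['position'][:2]-[.536,.2325];print(d,np.hypot(*d),np.degrees(np.arctan2(d[1],d[0])))
lever(0,145,96,6)
"
```

```text
t 18.95 p [0.4646 0.2735 0.1222] yaw -76.9 tilt [ 0.13  -0.017 -0.991] grip 0.0158 q6 1.77
 -> (0.521928, 0.30733, 0.122) shift mm [  7.1 -19.9 -63.1]
[-2.38414628 -3.83183598  1.58133523]
[-0.07141406  0.04101   ] 0.0823516110556768 150.1331164553953
[[0.8, -6.8, -8.7], [0.9, -5.5, -9.6], [1.1, -4.1, -10.3], [1.2, -2.6, -10.7], [1.3, -1.0, -11.0], [1.4, 0.6, -11.0]]
```

Request:
carry_out --commands '[[[0, 1, -8, -9, 0], [0, 1, -6, -10, 0], [0, 1, -4, -11, 0], [0, 1, -3, -12, 0], [0, 1, -1, -12, 0], [0, 1, 0, -12, 0], [0, 1, 0, -10, 0], [0, 0, 0, -5, 0]]]'

```text
time: 19.62
position: [0.52, 0.3108, 0.1211]
tool_rot: [0.728, 0.065, -0.676, 0.098]
ft_force: [-8.2, -4.4, 4.3]
grip_width: 0.0161
```

```bash
python3 -c "
from h import *
plan((.5355-.078*.174,.2305+.078*.985,.122));o=robot.get_obs();print(o['ft_force'])
d=o['position'][:2]-[.536,.2325];print(d,np.hypot(*d),np.degrees(np.arctan2(d[1],d[0])))
"
```

```text
t 19.62 p [0.52   0.3108 0.1211] yaw -76.8 tilt [ 0.078 -0.039 -0.996] grip 0.0161 q6 1.78
 -> (0.521928, 0.30733, 0.122) shift mm [-0.6  3.9 -1.1]
[-8.18813928 -4.35071654  4.27602369]
[-0.01600972  0.07830465] 0.07992451806979697 101.55511619028394
```

Request:
carry_out --commands '[[[0, 0, 0, -7, 0], [0, 0, 0, -7, 0], [0, 0, 0, -5, 0]]]'

```text
time: 19.87
position: [0.5205, 0.3109, 0.121]
tool_rot: [0.713, 0.061, -0.691, 0.102]
ft_force: [-8.0, -4.2, 3.6]
grip_width: 0.0163
```

```bash
python3 -c "
from h import *
plan();o=robot.get_obs();print(o['ft_force'])
d=o['position'][:2]-[.536,.2325];print(d,np.hypot(*d),np.degrees(np.arctan2(d[1],d[0])))
a=snap('top')[140:230,180:270];b=snap('side')[145:235,190:280]
cv2.imwrite('pics/d5.png',cv2.resize(np.hstack([a,b]),(800,400),interpolation=cv2.INTER_CUBIC)[:,:,::-1])
lever(0,100,190,12)
"
```

```text
t 19.87 p [0.5205 0.3109 0.121 ] yaw -76.8 tilt [ 0.037 -0.054 -0.998] grip 0.0163 q6 1.77
[-7.99018098 -4.1573414   3.64473133]
[-0.01553056  0.07837384] 0.07989778859823858 101.20852402717219
[[-0.2, 0.1, 10.2], [-0.2, 1.4, 10.1], [-0.1, 2.7, 9.8], [0.0, 4.0, 9.4], [0.1, 5.2, 8.8], [0.2, 6.3, 8.0], [0.3, 7.3, 7.2], [0.3, 8.1, 6.1], [0.4, 8.9, 5.0], [0.5, 9.4, 3.8], [0.5, 9.9, 2.6], [0.6, 10.1, 1.3]]
```

View pics/d5.png

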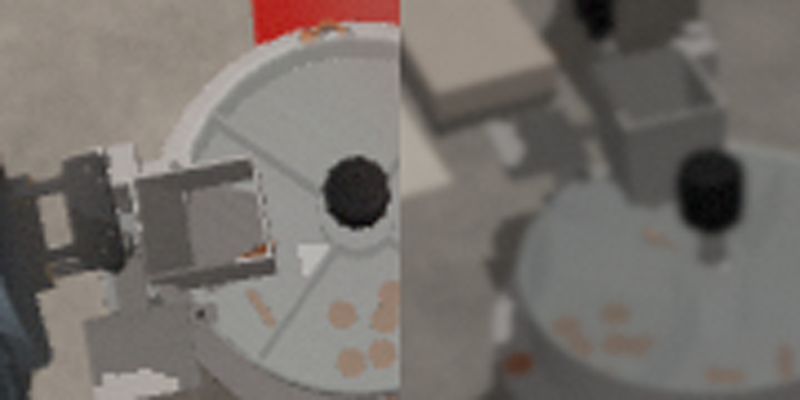

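One bar shows through the cover in the bar quarter (left panel, 260,305), and the other is visible through the open outlet (255,250). Next I shut the gate.

Request:
carry_out --commands '[[[0, 0, 0, -6, 0], [0, 0, 0, 11, 0], [0, 0, 1, 11, 0], [0, 0, 3, 10, 0], [0, 0, 4, 9.5, 0], [0, 0, 5, 9, 0], [0, 0, 6, 8, 0], [0, 0, 7, 7, 0]]]'

```text
time: 20.63
position: [0.4688, 0.2805, 0.1212]
tool_rot: [0.716, 0.067, -0.689, 0.097]
ft_force: [-2.3, 5.4, -6.0]
grip_width: 0.0156
```

```bash
python3 -c "
from h import *
plan((.459,.22,.121));o=robot.get_obs();print(o['ft_force'])
d=o['position'][:2]-[.536,.2325];a=np.degrees(np.arctan2(d[1],d[0]));print(d,np.hypot(*d),a)
lever(0,a,190,5)
"
```

```text
t 20.63 p [0.4688 0.2805 0.1212] yaw -76.7 tilt [ 0.043 -0.038 -0.998] grip 0.0156 q6 1.75
 -> (0.459, 0.22, 0.121) shift mm [ 2.1 56.6 23.5]
[-2.26950326  5.40572877 -5.96816749]
[-0.06719697  0.04798527] 0.08257129032639651 144.46941775416343
[[0.1, 8.9, 8.6], [0.2, 10.1, 7.1], [0.3, 11.1, 5.4], [0.4, 11.8, 3.6], [0.5, 12.3, 1.7]]
```

Request:
carry_out --commands '[[[0, 0, 9, 8, 0], [0, 0, 10, 7, 0], [0, 0, 11, 5, 0], [0, 0, 12, 3.5, 0], [0, 0, 12, 2, 0], [0, 0, 11, 0, 0], [0, 0, 9, 0, 0], [0, 0, 7, 0, 0]]]'

```text
time: 21.3
position: [0.4482, 0.2074, 0.1215]
tool_rot: [0.71, 0.074, -0.695, 0.082]
ft_force: [-8.8, 22.5, -0.2]
grip_width: 0.0282
```

```bash
python3 -c "
from h import *
plan((.459,.22,.121));o=robot.get_obs();print(o['ft_force'])
d=o['position'][:2]-[.536,.2325];a=np.degrees(np.arctan2(d[1],d[0]));print(d,np.hypot(*d),a)
"
```

```text
t 21.30 p [0.4482 0.2074 0.1215] yaw -77.3 tilt [ 0.022 -0.009 -1.   ] grip 0.0282 q6 1.58
 -> (0.459, 0.22, 0.121) shift mm [  0.6  -9.9 -13.3]
[-8.75866768 22.50559599 -0.23358074]
[-0.08784528 -0.02510045] 0.091360963369811 -164.0535217068456
```

Request:
carry_out --commands '[[[0.5, 0, -4, 0, 0], [0.5, 0, -4, 0, 0], [0.5, 0, 0, 0, 0], [0.5, 0, 0, 0, 0], [0.5, -30, 0, 0, 0], [0.5, -40, 0, 0, 0]]]'

```text
time: 21.8
position: [0.4446, 0.2141, 0.1896]
tool_rot: [0.708, 0.073, -0.697, 0.083]
ft_force: [1.3, -0.2, 1.1]
grip_width: 0.0433
```

```bash
python3 -c "
from h import *
plan((.637,-.204,.21),(.637,-.204,.06),(.46,-.2105,.2),yaws=(-86,-106))
a=snap('top')[140:230,180:270];b=snap('side');
for x in blobs(b,'side',(225,270,320,345),.006):print(x[0],x[1],x[2],x[6])
b=b[145:235,190:280]
cv2.imwrite('pics/d6.png',cv2.resize(np.hstack([a,b]),(800,400),interpolation=cv2.INTER_CUBIC)[:,:,::-1])
"
```

```text
t 21.80 p [0.4446 0.2141 0.1896] yaw -77.4 tilt [ 0.016 -0.012 -1.   ] grip 0.0433 q6 1.59
 -> (0.637, -0.204, 0.21) shift mm [-12.3 450.3 -96.3]
 -> (0.637, -0.204, 0.06) shift mm [150.   -2.3   2. ]
 -> (0.46, -0.2105, 0.2) shift mm [-142.8  -30.3  172.2]
 yaw -86 twist 8.6
 yaw -106 twist 28.6
[304.4 283.1] 78 [ 0.6372 -0.2066] 95
[238.6 295.4] 89 [ 0.4599 -0.2121] 75
[278.8 317. ] 105 [ 0.5478 -0.2947] 109
[239.2 326.4] 258 [ 0.4486 -0.3023] 97
```

View pics/d6.png

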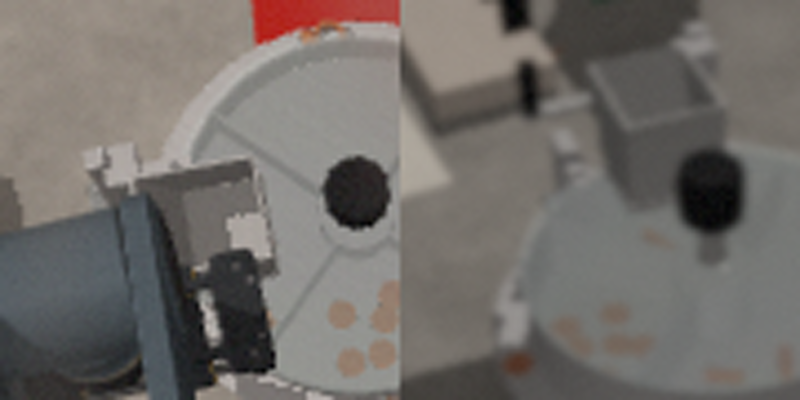

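The gate is shut and the hopper empty, with the lever back where it started. On to the signets.

Request:
carry_out --commands '[[[0.6, -15, 20, -4, 0], [0.6, -5, 38, -8, 0], [0.6, 0, 38, -8, 0], [0.6, 0, 38, -8, 0], [0.6, 0, 38, -8, 0], [0.6, 0, 38, -8, 0], [0.6, 0, 38, -8, 0], [0.6, 0, 38, -8, 0]]]'

```text
time: 22.57
position: [0.5773, -0.0575, 0.2278]
tool_rot: [0.718, 0.077, -0.686, 0.088]
ft_force: [-0.2, 0.8, 0.1]
grip_width: 0.0524
```

Request:
carry_out --commands '[[[0.6, 0, 38, -8, 0], [0.6, 5, 38, -8, 0], [0.6, 20, 36, -8, 0], [0.6, 30, 30, -8, 0], [0.6, 30, 20, -4, 0], [0.6, 20, 0, 0, 7.1], [0.6, 0, 0, 0, 0]]]'

```text
time: 23.15
position: [0.6616, -0.2301, 0.1303]
tool_rot: [0.728, 0.023, -0.684, 0.045]
ft_force: [-1.3, -0.0, -0.6]
grip_width: 0.0522
```

```bash
python3 -c "
from h import *
plan((.6375,-.2055,.06),(.6375,-.2055,.002),yaws=(-85,))
b=snap('side')
for x in blobs(b,'side',(225,270,320,345),.006):print(x[0],x[1],x[2],x[6])
"
```

```text
t 23.15 p [ 0.6616 -0.2301  0.1303] yaw -84.6 tilt [ 0.064 -0.028 -0.998] grip 0.0522 q6 0.97
 -> (0.6375, -0.2055, 0.06) shift mm [ 67.9 -29.1  25.9]
 -> (0.6375, -0.2055, 0.002) shift mm [57.9 -1.9  3.6]
 yaw -85 twist 0.4
[304.4 283.1] 77 [ 0.6371 -0.2064] 94
[238.6 295.5] 84 [ 0.4598 -0.2125] 74
[278.8 317. ] 101 [ 0.5478 -0.2945] 110
[239.2 326.4] 255 [ 0.4486 -0.3022] 98
```

Request:
carry_out --commands '[[[0.6, 15, -28, 25, 0], [0.6, 40, 0, 2, 0], [0.6, 35, 0, 2, 0], [0.6, 20, -1, 1, 0], [0.6, 6, 0, 0, 0]]]'

```text
time: 23.62
position: [0.6404, -0.2085, 0.02]
tool_rot: [0.732, 0.027, -0.678, 0.056]
ft_force: [-0.6, 0.9, 0.3]
grip_width: 0.0524
```

```bash
python3 -c "
from h import *
plan((.6375,-.2055,.002),yaws=(-85,))"
```

```text
t 23.62 p [ 0.6404 -0.2085  0.02  ] yaw -83.3 tilt [ 0.078 -0.036 -0.996] grip 0.0524 q6 0.97
 -> (0.6375, -0.2055, 0.002) shift mm [17.6 -4.1  3.9]
 yaw -85 twist 1.7
```

Request:
carry_out --commands '[[[0.6, 10, -4, 4, 0], [0.6, 9, 0, 1, 0], [0.3, 3, 0, 0, 0], [0, 1, 0, 0, 0], [0, 1, 0, 0, 0], [0, 1, 0, 0, 0], [0, 1, 0, 0, 0], [0, 1, 0, 0, 0]]]' --force 25

```text
time: 24.28
position: [0.6442, -0.2056, 0.0045]
tool_rot: [0.736, 0.03, -0.673, 0.064]
ft_force: [-0.7, 0.3, 2.1]
grip_width: 0.0327
```

```bash
python3 -c "
from h import *
plan((.6375,-.2055,.002),(.546,.171,.205))"
```

```text
t 24.28 p [ 0.6442 -0.2056  0.0045] yaw -82.5 tilt [ 0.092 -0.042 -0.995] grip 0.0327 q6 0.96
 -> (0.6375, -0.2055, 0.002) shift mm [ 1.9 -1.1  6.8]
 -> (0.546, 0.171, 0.205) shift mm [-226.3 -373.6   22.4]
```

Request:
carry_out --commands '[[[0, 0, 0, 0, 0], [0, 0, 0, 0, 0], [0, -20, 0, 0, 0], [0, -38, 0, 0, 0], [0, -40, 0, 0, 0], [0, -40, 0, 0, 0], [0, -40, 0, 0, 0], [0, -28, 0, 0, 0]]]'

```text
time: 24.95
position: [0.6203, -0.1958, 0.2058]
tool_rot: [0.73, 0.033, -0.68, 0.06]
ft_force: [1.3, -0.5, -0.4]
grip_width: 0.0329
```

```bash
python3 -c "
from h import *
plan((.546,.171,.205))
b=snap('side')
for x in blobs(b,'side',(225,200,320,345),.006):print(x[0],x[1],x[2],x[6])"
```

```text
t 24.95 p [ 0.6203 -0.1958  0.2058] yaw -82.5 tilt [ 0.072 -0.033 -0.997] grip 0.0329 q6 0.96
 -> (0.546, 0.171, 0.205) shift mm [ -16.6 -373.1   24.6]
[303.3 201. ] 13 [0.7266 0.125 ] 23
[297.8 227.9] 40 [0.6745 0.0026] 81
[278.3 244.7] 21 [ 0.6    -0.0556] 12
[238.5 295.5] 84 [ 0.4597 -0.2126] 74
[278.8 316.9] 101 [ 0.5479 -0.2944] 111
[239.2 326.3] 256 [ 0.4487 -0.3021] 98
```

Held. Now across to the hopper.

Request:
carry_out --commands '[[[0, -3, -30, 2, 0], [0, -2, -38, 3, 0], [0, -2, -38, 3, 0], [0, -2, -38, 3, 0], [0, -2, -38, 3, 0], [0, -2, -38, 3, 0], [0, -2, -38, 3, 0], [0, -2, -38, 3, 0]]]'

```text
time: 25.67
position: [0.5656, 0.0919, 0.2152]
tool_rot: [0.739, 0.021, -0.671, 0.061]
ft_force: [0.5, -0.2, -0.7]
grip_width: 0.0324
```

```bash
python3 -c "
from h import *
plan((.546,.168,.2))"
```

```text
t 25.67 p [0.5656 0.0919 0.2152] yaw -83.5 tilt [ 0.1   -0.05  -0.994] grip 0.0324 q6 1.48
 -> (0.546, 0.168, 0.2) shift mm [  9.4 -78.6  11.8]
```

Request:
carry_out --commands '[[[0, 2, -36, 5, 0], [0, 2, -30, 4, 0], [0, 0, -9, 2, 0], [0, 10, 0, 1, 0], [0, 20, 0, 2, 0], [0, 12, 0, 1, 0]]]'

```text
time: 26.17
position: [0.5451, 0.1724, 0.1628]
tool_rot: [0.741, 0.026, -0.668, 0.064]
ft_force: [-0.2, -0.2, -0.6]
grip_width: 0.0324
```

```bash
python3 -c "
from h import *
plan((.548,.168,.160))"
```

```text
t 26.17 p [0.5451 0.1724 0.1628] yaw -82.8 tilt [ 0.107 -0.047 -0.993] grip 0.0324 q6 1.64
 -> (0.548, 0.168, 0.16) shift mm [ 3.3  4.6 -2. ]
```

Request:
carry_out --commands '[[[0.6, 0, 4, -2, 0], [0.6, 0, 0, 0, 0], [0.6, 0, 0, 0, 0], [0.6, 0, 0, 0, 0], [0.6, 0, 0, 0, 0], [0.6, -40, 0, 0, 0], [0.6, -15, 10, 3, 0]]]'

```text
time: 26.75
position: [0.5403, 0.1542, 0.2122]
tool_rot: [0.737, 0.023, -0.673, 0.063]
ft_force: [0.2, 0.8, 0.9]
grip_width: 0.0522
```

Request:
carry_out --commands '[[[0.6, -5, 30, 10, 0], [0.6, 0, 37, 13, 0], [0.6, 0, 37, 13, 0], [0.6, 0, 37, 13, 0], [0.6, 0, 37, 13, 0], [0.6, 0, 37, 13, 0], [0.6, 0, 37, 13, 0], [0.6, 0, 37, 13, 0]]]'

```text
time: 27.42
position: [0.481, -0.1523, 0.2382]
tool_rot: [0.746, 0.026, -0.662, 0.069]
ft_force: [-0.2, -0.4, 0.5]
grip_width: 0.0521
```

```bash
python3 -c "
from h import *
plan((.46,-.2115,.1),(.46,-.2115,.002),yaws=(-106,))
b=snap('side')
for x in blobs(b,'side',(200,200,320,345),.006):print(x[0],x[1],x[2],x[6])"
```

```text
t 27.42 p [ 0.481  -0.1523  0.2382] yaw -82.5 tilt [ 0.123 -0.053 -0.991] grip 0.0521 q6 0.88
 -> (0.46, -0.2115, 0.1) shift mm [137.6  46.3  44.6]
 -> (0.46, -0.2115, 0.002) shift mm [97.1 -6.8 11.2]
 yaw -106 twist 23.5
[304.8 203. ] 17 [0.7285 0.1139] 86
[216.  226.5] 20 [0.4265 0.0583] 27
[278.3 244.6] 21 [ 0.6002 -0.055 ] 13
[238.5 295.5] 85 [ 0.4596 -0.2124] 74
[278.8 317. ] 101 [ 0.5478 -0.2945] 110
[239.3 326.2] 252 [ 0.4489 -0.3019] 99
```

Request:
carry_out --commands '[[[0.6, 5, 23, 22, 0], [0.6, 10, 22, 22, 0], [0.6, 25, 0, 0, 7.1], [0.6, 30, 0, 0, 7.1], [0.6, 30, 0, 0, 7.1], [0.6, 30, 0, 0, 2]]]'

```text
time: 27.97
position: [0.4668, -0.2369, 0.1184]
tool_rot: [0.754, -0.126, -0.639, -0.081]
ft_force: [0.5, -0.0, -0.4]
grip_width: 0.0523
```

```bash
python3 -c "
from h import *
plan((.46,-.2115,.05),(.46,-.2115,.002),yaws=(-106,))"
```

```text
t 27.97 p [ 0.4668 -0.2369  0.1184] yaw -107.0 tilt [ 0.151 -0.086 -0.985] grip 0.0523 q6 1.11
 -> (0.46, -0.2115, 0.05) shift mm [ 64.2 -25.   25.1]
 -> (0.46, -0.2115, 0.002) shift mm [47.3 -1.9  8.1]
 yaw -106 twist -1.0
```

Request:
carry_out --commands '[[[0.6, 15, -26, 25, 0], [0.6, 35, 0, 3, 0], [0.6, 35, 0, 3, 0], [0.6, 18, -1, 2, 0]]]'

```text
time: 28.3
position: [0.463, -0.2142, 0.0084]
tool_rot: [0.757, -0.129, -0.636, -0.08]
ft_force: [-1.1, 0.1, 0.9]
grip_width: 0.0522
```

```bash
python3 -c "
from h import *
plan((.46,-.2115,.002),yaws=(-106,))
b=snap('side')
cv2.imwrite('pics/d7.png',cv2.resize(b[255:335,200:320],(750,500),interpolation=cv2.INTER_CUBIC)[:,:,::-1])"
```

```text
t 28.30 p [ 0.463  -0.2142  0.0084] yaw -107.3 tilt [ 0.159 -0.094 -0.983] grip 0.0522 q6 1.10
 -> (0.46, -0.2115, 0.002) shift mm [ 5.5 -2.   4.7]
 yaw -106 twist -1.3
```

View pics/d7.png

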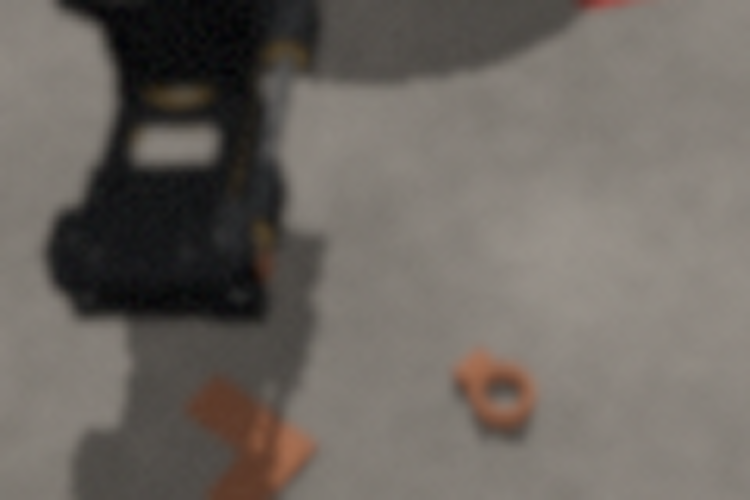

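The gripper straddles signet B, with a sliver of copper visible at (265,265) on its +x side. I skip the lateral shift and close.

Request:
carry_out --commands '[[[0.6, 6, -2, 1, 0], [0.3, 4, 0, 0, 0], [0, 1, 0, 0, 0], [0, 1, 0, 0, 0], [0, 1, 0, 0, 0], [0, 1, 0, 0, 0], [0, 1, 0, 0, 0], [0, 1, 0, 0, 0]]]'

```text
time: 29.02
position: [0.4692, -0.2152, 0.0058]
tool_rot: [0.762, -0.132, -0.629, -0.078]
ft_force: [-5.3, 0.9, 17.2]
grip_width: 0.032
```

Request:
carry_out --commands '[[[0, 0, 0, 0, 0], [0, -20, 0, 0, 0], [0, -38, 0, 0, 0], [0, -40, 0, 0, 0], [0, -40, 0, 0, 0], [0, -40, 0, 0, 0], [0, -38, 0, 0, 0]]]'

```text
time: 29.6
position: [0.4285, -0.192, 0.2156]
tool_rot: [0.755, -0.129, -0.637, -0.082]
ft_force: [1.4, -0.2, 0.1]
grip_width: 0.0319
```

```bash
python3 -c "
from h import *
plan((.546,.168,.205))
b=snap('side')
for x in blobs(b,'side',(200,200,320,345),.006):print(x[0],x[1],x[2],x[6])"
```

```text
t 29.60 p [ 0.4285 -0.192   0.2156] yaw -107.5 tilt [ 0.155 -0.09  -0.984] grip 0.0319 q6 1.17
 -> (0.546, 0.168, 0.205) shift mm [  -3.9 -378.8   -4.6]
[304.8 203. ] 17 [0.7285 0.1139] 86
[278.2 244.7] 23 [ 0.5996 -0.0554] 13
[278.8 317. ] 103 [ 0.5478 -0.2946] 110
[239.2 326.4] 256 [ 0.4487 -0.3022] 98
```

Request:
carry_out --commands '[[[0, -3, -30, 0, 0], [0, -2, -38, 0, 0], [0, -2, -38, 0, 0], [0, -2, -38, 0, 0], [0, 0, -38, 0, 0], [0, 0, -38, 0, 0], [0, 0, -38, 0, 0], [0, 0, -38, -1, 0]]]'

```text
time: 30.32
position: [0.5288, 0.0888, 0.2224]
tool_rot: [0.764, -0.141, -0.624, -0.082]
ft_force: [0.7, -0.6, -0.5]
grip_width: 0.0316
```

```bash
python3 -c "
from h import *
plan((.546,.168,.2))"
```

```text
t 30.32 p [0.5288 0.0888 0.2224] yaw -108.6 tilt [ 0.181 -0.114 -0.977] grip 0.0316 q6 2.01
 -> (0.546, 0.168, 0.2) shift mm [ 15.9 -81.6  12.6]
```

Request:
carry_out --commands '[[[0, 3, -36, 5, 0], [0, 3, -34, 5, 0], [0, 0, -11, 2, 0], [0, 14, 0, 3, 0], [0, 20, 0, 4, 0], [0, 12, 0, 2, 0]]]'

```text
time: 30.82
position: [0.5508, 0.1821, 0.1595]
tool_rot: [0.768, -0.134, -0.621, -0.08]
ft_force: [-0.2, -0.7, -0.7]
grip_width: 0.0319
```

```bash
python3 -c "
from h import *
plan((.548,.168,.160))"
```

```text
t 30.82 p [0.5508 0.1821 0.1595] yaw -107.8 tilt [ 0.192 -0.107 -0.976] grip 0.0319 q6 2.22
 -> (0.548, 0.168, 0.16) shift mm [ 0.4 14.3 -1.6]
```

Request:
carry_out --commands '[[[0, 0, 7, -1, 0], [0, 0, 6, -1, 0], [0.7, 0, 0, 0, 0], [0.7, 0, 0, 0, 0], [0.7, 0, 0, 0, 0], [0.7, 0, 0, 0, 0], [0.7, -40, 0, -5, 0], [0.7, -20, 0, -3, 0]]]'

```text
time: 31.48
position: [0.5413, 0.1698, 0.2142]
tool_rot: [0.762, -0.137, -0.628, -0.079]
ft_force: [1.0, 0.0, 1.1]
grip_width: 0.0588
```

Request:
carry_out --commands '[[[0.7, 0, 22, -15, 0], [0.7, 0, 32, -18, 0], [0.7, 0, 32, -18, 0], [0.7, 0, 0, 0, 0]]]'

```text
time: 31.82
position: [0.5684, 0.0731, 0.2387]
tool_rot: [0.769, -0.133, -0.621, -0.078]
ft_force: [0.3, -1.0, 0.1]
grip_width: 0.0608
```

```bash
python3 -c "
from h import *
plan((.567,.0675,.17),(.567,.0675,.127))
dark(snap('side'),'side',(240,150,300,215),.131)"
```

```text
t 31.82 p [0.5684 0.0731 0.2387] yaw -107.5 tilt [ 0.194 -0.108 -0.975] grip 0.0608 q6 1.94
 -> (0.567, 0.0675, 0.17) shift mm [67.3  2.6 14.6]
 -> (0.567, 0.0675, 0.127) shift mm [41.9 -1.9  9.3]
side [253.3 155.3] [240 150  22  15 138] [0.5801 0.246  0.131 ]
side [259.2 187.6] [252 178  15  20 236] [0.5673 0.0667 0.131 ]
```

Request:
carry_out --commands '[[[0.7, 15, 2, 14, 0], [0.7, 35, 0, 4, 0], [0.7, 35, -1, 4, 0], [0.7, 20, -1, 2, 0]]]'

```text
time: 32.2
position: [0.5717, 0.0726, 0.1371]
tool_rot: [0.775, -0.132, -0.613, -0.082]
ft_force: [-0.7, -0.5, 0.1]
grip_width: 0.0604
```

```bash
python3 -c "
from h import *
plan((.567,.0675,.127));print(robot.get_obs()['ft_force'])"
```

```text
t 32.20 p [0.5717 0.0726 0.1371] yaw -107.7 tilt [ 0.213 -0.104 -0.971] grip 0.0604 q6 2.00
 -> (0.567, 0.0675, 0.127) shift mm [9.3 6.  5.2]
[-0.68571556 -0.46980297  0.14713633]
```

Request:
carry_out --commands '[[[0.7, 9, 6, 4, 0], [0.4, 0, 0, 0, 0], [0, 0, 0, 0, 0], [0, 0, 0, 0, 0], [0, 0, 0, 0, 0], [0, 0, 0, 0, 0]]]' --force 30

```text
time: 32.7
position: [0.5638, 0.0693, 0.1226]
tool_rot: [0.771, -0.132, -0.618, -0.079]
ft_force: [3.3, 0.1, -11.4]
grip_width: 0.0432
```

Request:
carry_out --commands '[[[0, 0, 0, -5, 0], [0, 0, 0, -6, 0], [0, 0, 0, -6, 0], [0, 0, 0, -6, 0]]]'

```text
time: 33.03
position: [0.5634, 0.0694, 0.1228]
tool_rot: [0.756, -0.133, -0.635, -0.084]
ft_force: [-8.5, 2.3, -1.2]
grip_width: 0.0433
```

```bash
python3 -c "
from h import *
plan((.567,.0675,.127));print(robot.get_obs()['ft_force'])"
```

```text
t 33.03 p [0.5634 0.0694 0.1228] yaw -108.0 tilt [ 0.157 -0.096 -0.983] grip 0.0433 q6 1.97
 -> (0.567, 0.0675, 0.127) shift mm [-3.4  0.9 -4.7]
[-8.51113989  2.31690743 -1.23815695]
```

Request:
carry_out --commands '[[[0, 0, 1, -7, 0], [0, 0, 1, -7, 0], [0, 0, 1, -7, 0], [0, 0, 1, -7, 0], [0, 0, 1, -7, 0], [0, 0, 1, -7, 0], [0, 0, 1, -7, 0], [0, 0, 1, -7, 0]]]'

```text
time: 33.7
position: [0.563, 0.0696, 0.1234]
tool_rot: [0.719, -0.131, -0.675, -0.096]
ft_force: [-9.9, 7.1, 1.0]
grip_width: 0.0436
```

```bash
python3 -c "
from h import *
plan((.567,.0675,.127));print(robot.get_obs()['ft_force'])"
```

```text
t 33.70 p [0.563  0.0696 0.1234] yaw -108.6 tilt [ 0.053 -0.06  -0.997] grip 0.0436 q6 1.90
 -> (0.567, 0.0675, 0.127) shift mm [-3.3  0.9 -4.7]
[-9.86411939  7.14750315  0.99104483]
```

Request:
carry_out --commands '[[[0, 0, 4, -7, 0], [0, 0, 4, -7, 0], [0, 0, 4, -7, 0], [0, 0, 4, -7, 0], [0, 0, 4, -7, 0], [0, 0, 4, -7, 0], [0, 0, 4, -7, 0], [0, 0, 4, -7, 0]]]'

```text
time: 34.37
position: [0.5638, 0.0698, 0.1239]
tool_rot: [-0.686, 0.113, 0.708, 0.122]
ft_force: [-6.9, 15.9, 0.6]
grip_width: 0.0434
```

Request:
carry_out --commands '[[[0, 0, 0, 0, -4], [0, 0, 0, 0, -7.1], [0, 0, 0, 0, -7.1], [0, 0, 0, 0, -7.1], [0, 0, 0, 0, -7.1], [0, 0, 0, 0, -7.1], [0, 0, 0, 0, -7.1], [0, 0, 0, 0, -7.1]]]'

```text
time: 35.03
position: [0.5644, 0.0655, 0.1239]
tool_rot: [-0.664, -0.217, 0.682, -0.213]
ft_force: [-0.7, -1.4, -7.4]
grip_width: 0.0434
```

Request:
carry_out --commands '[[[0, 0, 0, 0, -7.1], [0, 0, 0, 0, -7.1], [0, 0, 0, 0, -7.1], [0, 0, 0, 0, -7.1], [0, 0, 0, 0, -4]]]'

```text
time: 35.45
position: [0.5666, 0.0637, 0.1239]
tool_rot: [-0.577, -0.398, 0.592, -0.398]
ft_force: [-1.6, -1.4, -7.6]
grip_width: 0.0435
```

```bash
python3 -c "
from h import *
plan((.567,.0675,.127));print(robot.get_obs()['ft_force'])
a=snap('top')
for x in blobs(a,'top',(200,130,330,240),.026,5):print(x[0],x[1],x[3],np.degrees(np.arctan2(x[3][1]-67,x[3][0]-566)))
b=snap('side')
for x in blobs(b,'side',(200,200,320,345),.006):print(x[0],x[1],x[2],x[6])"
```

```text
t 35.45 p [0.5666 0.0637 0.1239] yaw -21.5 tilt [-0.018 -0.012 -1.   ] grip 0.0435 q6 0.31
 -> (0.567, 0.0675, 0.127) shift mm [-3.1 -1.1 -3.6]
[-1.62895986 -1.37687874 -7.5992907 ]
[306.5 173. ] 6 [625.2 -86. ] -68.84714532918734
[303.8 184.6] 27 [586.  -77.1] -82.09825523517438
[226.  193.7] 40 [553.1 179.1] 96.56448411951773
[215.7 224.7] 25 [0.4264 0.0668] 96
[276.4 246.1] 25 [ 0.5934 -0.0599] 89
[278.8 317. ] 103 [ 0.5479 -0.2946] 110
[239.2 326.4] 256 [ 0.4486 -0.3023] 97
```

Request:
carry_out --commands '[[[0, 0, 0, 0, -3], [0.7, 0, 0, 0, 0], [0.7, 0, 0, 0, 0], [0.7, 0, 0, 0, 0], [0.7, 0, 0, 0, 0], [0.7, -40, 0, 0, 0], [0.7, -40, 0, 0, 0], [0.7, -10, 0, 0, 7.1]]]'

```text
time: 36.22
position: [0.5686, 0.0666, 0.2171]
tool_rot: [-0.594, -0.372, 0.61, -0.369]
ft_force: [0.8, -0.1, 0.4]
grip_width: 0.0608
```

Request:
carry_out --commands '[[[0.6, 0, 0, 0, 7.1], [0.6, 0, 0, 0, 7.1], [0.6, 0, 0, 0, 7.1], [0.6, 0, 0, 0, 7.1], [0.6, 0, 0, 0, 7.1], [0.6, 0, 0, 0, 5], [0.6, 0, 20, 8, 0], [0.6, 0, 33, 14, 0]]]'

```text
time: 36.88
position: [0.5736, 0.0152, 0.2308]
tool_rot: [0.695, 0.132, -0.694, 0.136]
ft_force: [0.6, -0.2, 0.5]
grip_width: 0.052
```

Request:
carry_out --commands '[[[0.6, 0, 33, 14, 0], [0.6, 0, 33, 14, 0], [0.6, 5, 33, 14, 0], [0.6, 10, 33, 14, 0], [0.6, 15, 33, 14, 0], [0.6, 15, 33, 14, 0], [0.6, 15, 30, 12, 0], [0.6, 15, 20, 8, 0]]]'

```text
time: 37.55
position: [0.5755, -0.2677, 0.1668]
tool_rot: [0.702, 0.126, -0.687, 0.139]
ft_force: [0.2, -0.2, 0.0]
grip_width: 0.0521
```

```bash
python3 -c "
from h import *
plan((.548,-.2945,.06),(.548,-.2945,.002),yaws=(-70,))
a=snap('top')
for x in blobs(a,'top',(200,130,400,240),.026,5):print(x[0],x[1],x[3],np.degrees(np.arctan2(x[3][1]-67,x[3][0]-566)))
cv2.imwrite('pics/d8.png',cv2.resize(a[140:240,190:320],(780,600),interpolation=cv2.INTER_CUBIC)[:,:,::-1])
b=snap('side')
for x in blobs(b,'side',(200,200,320,345),.006):print(x[0],x[1],x[2],x[6])"
```

```text
t 37.55 p [ 0.5755 -0.2677  0.1668] yaw -68.4 tilt [ 0.025 -0.013 -1.   ] grip 0.0521 q6 0.58
 -> (0.548, -0.2945, 0.06) shift mm [106.4  12.5  37.4]
 -> (0.548, -0.2945, 0.002) shift mm [58.  -1.3  1.1]
 yaw -70 twist 1.6
[362.4 133.8] 148 [ 760.5 -278.2] -60.60128546036936
[306. 136.] 5 [753.7 -86.2] -39.22118772935207
[252.  147.5] 10 [712.6  96.2] 11.264829534362788
[228.8 193.8] 88 [554.8 172.5] 96.05988778492166
[216.2 226.2] 26 [0.4271 0.0595] 100
[305.7 240.4] 31 [ 0.6839 -0.0542] 117
[278.7 316.9] 98 [ 0.5476 -0.2943] 109
[239.2 326.4] 255 [ 0.4487 -0.3022] 98
```

View pics/d8.png

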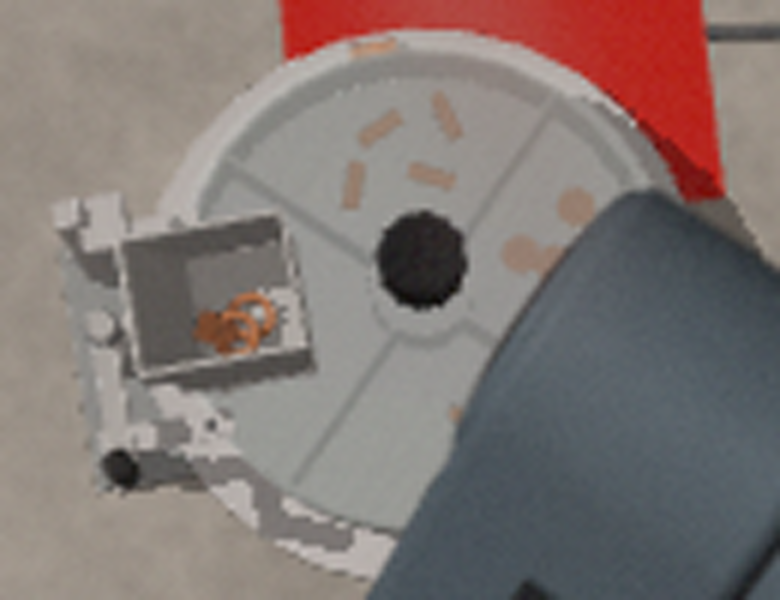

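Two signets are in the hopper (about 240,325), with the signet quarter under the chute, the tubes in the upper quarter and the discs at right. Now the third signet.

Request:
carry_out --commands '[[[0.6, 10, 6, 18, 2], [0.6, 15, 6, 18, 0], [0.6, 30, 0, 1, 0], [0.6, 35, 0, 1, 0], [0.6, 35, 0, 1, 0], [0.6, 20, 0, 0, 0]]]'

```text
time: 38.15
position: [0.553, -0.2978, 0.0265]
tool_rot: [0.71, 0.106, -0.684, 0.126]
ft_force: [-0.4, 0.4, 0.7]
grip_width: 0.0521
```

```bash
python3 -c "
from h import *
plan((.548,-.2945,.002),yaws=(-70,))"
```

```text
t 38.15 p [ 0.553  -0.2978  0.0265] yaw -71.1 tilt [ 0.041 -0.022 -0.999] grip 0.0521 q6 0.55
 -> (0.548, -0.2945, 0.002) shift mm [24.2 -5.6  4.4]
 yaw -70 twist -1.1
```

Request:
carry_out --commands '[[[0.6, 12, -5, 4, 0], [0.6, 14, 0, 1, 0], [0.6, 4, 0, 0, 0]]]'

```text
time: 38.4
position: [0.5479, -0.2926, 0.001]
tool_rot: [0.709, 0.108, -0.685, 0.125]
ft_force: [-10.3, -1.6, 42.0]
grip_width: 0.0525
```

Request:
carry_out --commands '[[[0, 1, 0, 0, 0], [0, 1, 0, 0, 0], [0, 1, 0, 0, 0], [0, 1, 0, 0, 0], [0, 1, 0, 0, 0], [0, 1, 0, 0, 0], [0, 0, 0, 0, 0]]]' --force 25

```text
time: 38.98
position: [0.5518, -0.2913, 0.0045]
tool_rot: [0.711, 0.107, -0.683, 0.128]
ft_force: [0.5, 1.3, -0.3]
grip_width: 0.0333
```

Request:
carry_out --commands '[[[0, -20, 0, 0, 0], [0, -38, 0, 0, 0], [0, -40, 0, 0, 0], [0, -40, 0, 0, 0], [0, -40, 0, 0, 0], [0, -38, 0, 0, 0]]]'

```text
time: 39.48
position: [0.5376, -0.2801, 0.2137]
tool_rot: [0.704, 0.115, -0.69, 0.119]
ft_force: [1.2, -0.1, -1.0]
grip_width: 0.0326
```

```bash
python3 -c "
from h import *
plan((.548,.168,.205))
b=snap('side')
for x in blobs(b,'side',(200,200,320,345),.006):print(x[0],x[1],x[2],x[6])"
```

```text
t 39.48 p [ 0.5376 -0.2801  0.2137] yaw -71.0 tilt [ 0.02  -0.003 -1.   ] grip 0.0326 q6 0.56
 -> (0.548, 0.168, 0.205) shift mm [   7.5 -420.2 -156. ]
[216.2 226.2] 26 [0.4271 0.0595] 100
[271.1 257.2] 80 [ 0.5692 -0.0992] 76
[239.2 326.3] 256 [ 0.4487 -0.3021] 98
```

Request:
carry_out --commands '[[[0, -2, -28, -10, 0], [0, 0, -36, -13, 0], [0, 0, -36, -13, 0], [0, 0, -36, -13, 0], [0, 0, -36, -13, 0], [0, 0, -36, -13, 0], [0, 0, -36, -13, 0], [0, 0, -36, -13, 0]]]'

```text
time: 40.2
position: [0.5523, 0.0162, 0.2211]
tool_rot: [0.713, 0.101, -0.682, 0.123]
ft_force: [0.5, 0.2, -0.0]
grip_width: 0.0323
```

Request:
carry_out --commands '[[[0, 0, -36, -13, 0], [0, 0, -36, -13, 0]]]'

```text
time: 40.37
position: [0.5535, 0.0972, 0.2179]
tool_rot: [0.713, 0.101, -0.683, 0.122]
ft_force: [1.0, -0.2, -0.2]
grip_width: 0.0326
```

```bash
python3 -c "
from h import *
plan((.548,.168,.205))"
```

```text
t 40.37 p [0.5535 0.0972 0.2179] yaw -71.9 tilt [ 0.046 -0.023 -0.999] grip 0.0326 q6 1.25
 -> (0.548, 0.168, 0.205) shift mm [ 11.  -69.4 -16.4]
```

Request:
carry_out --commands '[[[0, 2, -30, -7, 0], [0, 2, -25, -6, 0], [0, 0, -5, -2, 0], [0, 15, 0, 0, 0], [0, 20, 0, 1, 0], [0, 15, 0, 1, 0]]]'

```text
time: 40.87
position: [0.5495, 0.1721, 0.1601]
tool_rot: [0.714, 0.107, -0.68, 0.125]
ft_force: [0.2, -0.3, -0.5]
grip_width: 0.0325
```

```bash
python3 -c "
from h import *
plan((.548,.168,.160))"
```

```text
t 40.87 p [0.5495 0.1721 0.1601] yaw -71.1 tilt [ 0.052 -0.018 -0.998] grip 0.0325 q6 1.38
 -> (0.548, 0.168, 0.16) shift mm [0.1 3.4 2.8]
```

Request:
carry_out --commands '[[[0.6, 0, 3, 2, 0], [0.6, 0, 0, 0, 0], [0.6, 0, 0, 0, 0], [0.6, 0, 0, 0, 0], [0.6, 0, 0, 0, 0], [0.5, -40, 0, 0, 0], [0.5, -15, 0, 0, 0]]]'

```text
time: 41.45
position: [0.5432, 0.1662, 0.2103]
tool_rot: [0.709, 0.106, -0.686, 0.124]
ft_force: [0.6, -0.2, 0.3]
grip_width: 0.0464
```

Request:
carry_out --commands '[[[0.5, 0, -25, 24, 0], [0.5, 0, -25, 24, 0], [0.5, 0, -22, 20, 0], [0.5, 0, 0, 0, 0]]]'

```text
time: 41.78
position: [0.4606, 0.2128, 0.2135]
tool_rot: [0.717, 0.104, -0.679, 0.122]
ft_force: [-1.3, -0.8, -0.2]
grip_width: 0.0434
```

```bash
python3 -c "
from h import *
plan((.459,.217,.16),(.459,.217,.12))
"
```

```text
t 41.78 p [0.4606 0.2128 0.2135] yaw -71.7 tilt [ 0.057 -0.017 -0.998] grip 0.0434 q6 1.50
 -> (0.459, 0.217, 0.16) shift mm [53.2 -6.3  2.8]
 -> (0.459, 0.217, 0.12) shift mm [39.9 -1.4  1.9]
```

Request:
carry_out --commands '[[[0.5, 15, -6, 3, 0], [0.5, 35, 0, 1, 0], [0.5, 30, 0, 1, 0], [0.5, 13, 0, 0, 0]]]'

```text
time: 42.12
position: [0.4668, 0.2184, 0.1271]
tool_rot: [0.725, 0.105, -0.669, 0.122]
ft_force: [-0.7, -0.4, 1.2]
grip_width: 0.0434
```

```bash
python3 -c "
from h import *
a=snap('top')[150:240,180:270];b=snap('side')[135:225,180:270]
cv2.imwrite('pics/d9.png',cv2.resize(np.hstack([a,b]),(800,400),interpolation=cv2.INTER_CUBIC)[:,:,::-1])
plan((.459,.217,.12))
"
```

```text
t 42.22 p [0.4668 0.2183 0.1273] yaw -71.5 tilt [ 0.08  -0.011 -0.997] grip 0.0436 q6 1.52
 -> (0.459, 0.217, 0.12) shift mm [ 6.7 -1.5  8.3]
```

View pics/d9.png

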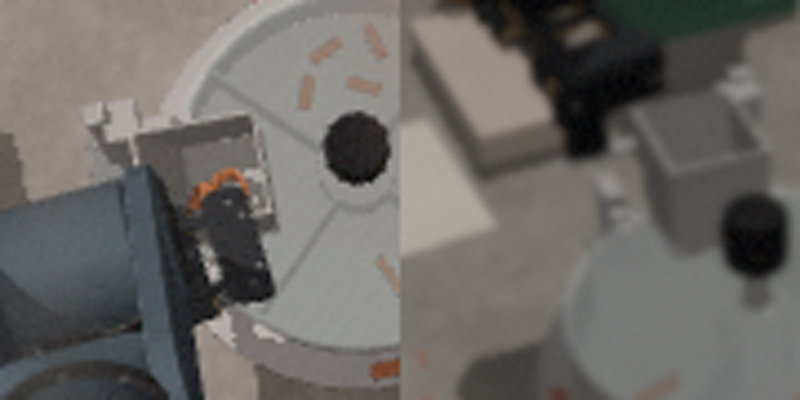

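The signet copper is visible in the hopper (220,185) and the fingers are around the lever. I grip it and swing it open.

Request:
carry_out --commands '[[[0.5, 6, -1, 8, 0], [0, 0, 0, 0, 0], [0, 0, 0, 0, 0], [0, 0, 0, 0, 0], [0, 0, 0, 0, 0], [0, 0, 0, 0, 0], [0, 0, 0, 0, 0]]]' --force 15

```text
time: 42.8
position: [0.464, 0.2217, 0.1257]
tool_rot: [0.729, 0.106, -0.667, 0.115]
ft_force: [1.9, -1.6, -6.0]
grip_width: 0.0154
```

```bash
python3 -c "
from h import *
plan((.459,.217,.12)); print(robot.get_obs()['ft_force'])
lever(0,190,100,10)
a=snap('top');b=snap('side')
for x in blobs(a,'top',(150,130,400,240),.08,5):print(x[0],x[1],x[2])
for x in blobs(b,'side',(150,160,320,345),.006):print(x[0],x[1],x[2])
"
```

```text
t 42.80 p [0.464  0.2217 0.1257] yaw -72.1 tilt [ 0.089  0.001 -0.996] grip 0.0154 q6 1.52
 -> (0.459, 0.217, 0.12) shift mm [5.2 2.8 6.7]
[ 1.94146481 -1.55542905 -5.99531497]
[[-0.1, -11.9, -2.7], [0.1, -11.4, -4.5], [0.2, -10.5, -6.2], [0.4, -9.4, -7.8], [0.6, -8.1, -9.1], [0.7, -6.6, -10.3], [0.8, -4.9, -11.2], [0.9, -3.1, -11.8], [1.0, -1.2, -12.1], [1.1, 0.7, -12.2]]
[362.4 133.8] 148 [ 0.7459 -0.2674]
[252.  147.5] 10 [0.6971 0.0948]
[307.8 172.6] 5 [ 0.6141 -0.0853]
[303.2 181.4] 24 [ 0.585 -0.07 ]
[228.6 192. ] 64 [0.5498 0.1684]
[370.  226.6] 148 [ 0.4401 -0.2804]
[268.8 232.1] 36 [0.4219 0.0399]
[216.3 226.5] 25 [0.4275 0.0582]
[278.7 245.4] 25 [ 0.6005 -0.0585]
[239.2 326.4] 259 [ 0.4486 -0.3023]
```

Request:
carry_out --commands '[[[0, 0, -12, -3, 0], [0, 0, -11, -5, 0], [0, 0, -11, -6, 0], [0, 0.5, -9, -8, 0], [0, 0.5, -8, -9, 0]]]'

```text
time: 43.32
position: [0.4702, 0.2734, 0.1254]
tool_rot: [0.722, 0.101, -0.674, 0.119]
ft_force: [-3.5, -3.9, -0.6]
grip_width: 0.016
```

```bash
python3 -c "
from h import *
plan((.5205,.3109,.122));o=robot.get_obs();print(o['ft_force'])
d=o['position'][:2]-[.536,.2325];print(d,np.hypot(*d),np.degrees(np.arctan2(d[1],d[0])))
lever(0,145,96,6)
"
```

```text
t 43.32 p [0.4702 0.2734 0.1254] yaw -72.1 tilt [ 0.07  -0.014 -0.997] grip 0.0160 q6 1.64
 -> (0.5205, 0.3109, 0.122) shift mm [  6.4 -20.4 -59.1]
[-3.46342782 -3.93023507 -0.55313458]
[-0.06579372  0.04087153] 0.07745512089118237 148.15115245578784
[[0.4, -6.1, -9.3], [0.5, -4.7, -10.1], [0.5, -3.2, -10.6], [0.6, -1.7, -11.0], [0.7, -0.1, -11.1], [0.7, 1.5, -11.0]]
```

Request:
carry_out --commands '[[[0, 0.5, -7, -10, 0], [0, 0.5, -6, -10, 0], [0, 0.5, -4, -11, 0], [0, 0.5, -3, -11, 0], [0, 0.5, -1, -11, 0], [0, 0.5, 0, -11, 0], [0, 0, 1, -9, 0], [0, 0, 1, -7, 0]]]'

```text
time: 43.98
position: [0.5278, 0.3132, 0.1249]
tool_rot: [0.708, 0.097, -0.689, 0.121]
ft_force: [-17.0, -1.0, 9.5]
grip_width: 0.0156
```

Request:
carry_out --commands '[[[0, 0, 1, -6, 0], [0, 0, 1, -6, 0]]]'

```text
time: 44.15
position: [0.5279, 0.3133, 0.1246]
tool_rot: [-0.698, -0.096, 0.7, -0.122]
ft_force: [-12.4, -1.4, 7.3]
grip_width: 0.0158
```

```bash
python3 -c "
from h import *
plan();o=robot.get_obs();print(o['ft_force'])
d=o['position'][:2]-[.536,.2325];print(d,np.hypot(*d),np.degrees(np.arctan2(d[1],d[0])))
a=snap('top')[140:240,190:320]
cv2.imwrite('pics/d10.png',cv2.resize(a,(780,600),interpolation=cv2.INTER_CUBIC)[:,:,::-1])
lever(0,100,190,12)
"
```

```text
t 44.15 p [0.5279 0.3133 0.1246] yaw -72.3 tilt [ 0.003 -0.036 -0.999] grip 0.0158 q6 1.66
[-12.42288336  -1.42230346   7.3161225 ]
[-0.00814769  0.08076412] 0.0811740557819297 95.76065570257144
[[0.1, -0.7, 10.2], [0.1, 0.6, 10.2], [0.2, 1.9, 10.0], [0.2, 3.2, 9.7], [0.2, 4.5, 9.2], [0.3, 5.6, 8.5], [0.3, 6.7, 7.7], [0.3, 7.6, 6.8], [0.3, 8.5, 5.7], [0.4, 9.1, 4.5], [0.4, 9.6, 3.3], [0.4, 10.0, 2.0]]
```

View pics/d10.png

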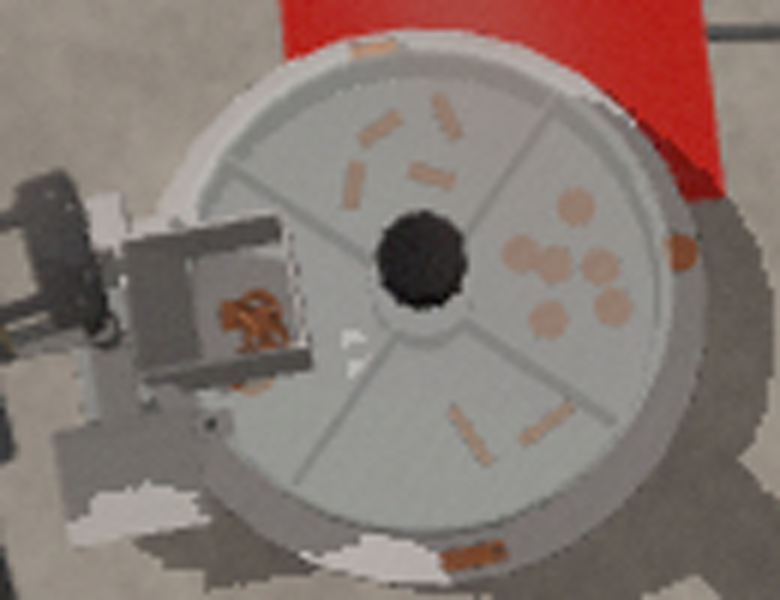

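Both bars lie in the bar quarter (470,435 and 548,423). The signets show through the open outlet (255,320), with one under the cover at (250,385). Next I shut the gate.

Request:
carry_out --commands '[[[0, 0, 0, 11, 0], [0, 0, 1, 11, 0], [0, 0, 2, 10, 0], [0, 0, 3, 10, 0], [0, 0, 4.5, 9, 0], [0, 0, 5.5, 8.5, 0], [0, 0, 6.5, 7.5, 0]]]'

```text
time: 44.78
position: [0.4761, 0.2832, 0.1248]
tool_rot: [0.705, 0.104, -0.693, 0.113]
ft_force: [-2.4, 7.1, -3.2]
grip_width: 0.0153
```

```bash
python3 -c "
from h import *
plan((.462,.2207,.124));o=robot.get_obs();print(o['ft_force'])
d=o['position'][:2]-[.536,.2325];a=np.degrees(np.arctan2(d[1],d[0]));print(d,np.hypot(*d),a)
lever(0,a,190,5)
"
```

```text
t 44.78 p [0.4761 0.2832 0.1248] yaw -72.4 tilt [ 0.018 -0.011 -1.   ] grip 0.0153 q6 1.62
 -> (0.462, 0.2207, 0.124) shift mm [ 1.2 55.3 32.4]
[-2.39162359  7.08608098 -3.21306697]
[-0.05986685  0.05072528] 0.07846715330429392 139.7253382714357
[[-0.0, 8.2, 10.9], [0.0, 10.0, 9.3], [0.1, 11.5, 7.4], [0.1, 12.6, 5.3], [0.2, 13.3, 3.0]]
```

Request:
carry_out --commands '[[[0, 0, 8, 10, 0], [0, 0, 10, 9, 0], [0, 0, 11, 7, 0], [0, 0, 12, 5, 0], [0, 0, 12, 3, 0], [0, 0, 8, 1, 0], [0, 0, 5, 0, 0]]]'

```text
time: 45.37
position: [0.4545, 0.218, 0.1247]
tool_rot: [0.702, 0.111, -0.696, 0.104]
ft_force: [-5.7, 30.4, -7.9]
grip_width: 0.0166
```

```bash
python3 -c "
from h import *
plan((.462,.2207,.124));o=robot.get_obs();print(o['ft_force'])
d=o['position'][:2]-[.536,.2325];a=np.degrees(np.arctan2(d[1],d[0]));print(d,np.hypot(*d),a)
"
```

```text
t 45.37 p [0.4545 0.218  0.1247] yaw -72.5 tilt [ 0.008  0.01  -1.   ] grip 0.0166 q6 1.48
 -> (0.462, 0.2207, 0.124) shift mm [ 0.7 -0.3 -7.9]
[-5.6822056  30.42864859 -7.92526867]
[-0.08145534 -0.01448039] 0.08273242639521813 -169.91978228156194
```

Request:
carry_out --commands '[[[0, 0, -1, 0, 0], [0.5, 0, 0, -3, 0], [0.5, 0, 0, 0, 0], [0.5, 0, 0, 0, 0], [0.5, 0, 0, 0, 0], [0.5, -30, 0, 0, 0], [0.5, -40, 0, 0, 0], [0.5, -30, 0, 0, 0]]]'

```text
time: 46.03
position: [0.4583, 0.2166, 0.2239]
tool_rot: [0.7, 0.109, -0.697, 0.105]
ft_force: [0.2, 0.2, 0.1]
grip_width: 0.0425
```

Request:
carry_out --commands '[[[0.5, 0, 25, -5, 0], [0.5, 0, 38, -5, 0], [0.5, 0, 38, -5, 0], [0.5, 0, 38, -5, 0], [0.5, 0, 38, -5, 0], [0.5, 0, 38, -5, 0], [0.5, 0, 38, -5, 0], [0.5, 0, 38, -5, 0]]]'

```text
time: 46.7
position: [0.5956, -0.0553, 0.2393]
tool_rot: [0.71, 0.112, -0.686, 0.112]
ft_force: [1.3, 0.4, -0.1]
grip_width: 0.0434
```

Request:
carry_out --commands '[[[0.5, 0, 38, -5, 0], [0.5, 0, 30, -5, 0], [0.5, 0, 20, 0, 0], [0.5, 0, 0, 0, 0]]]'

```text
time: 47.03
position: [0.6383, -0.1527, 0.2421]
tool_rot: [0.713, 0.104, -0.684, 0.112]
ft_force: [-0.2, 0.7, 0.2]
grip_width: 0.0435
```

```bash
python3 -c "
from h import *
plan();print(robot.get_obs()['ft_force'])
a=snap('top');b=snap('side')
dark(a,'top',(190,170,280,235),.148);dark(b,'side',(205,150,280,205),.131)
for x in blobs(a,'top',(150,130,400,240),.03,5):print(x[0],x[1],x[2])
a=a[140:240,190:290];b=b[145:245,190:290]
cv2.imwrite('pics/d11.png',cv2.resize(np.hstack([a,b]),(800,400),interpolation=cv2.INTER_CUBIC)[:,:,::-1])
"
```

```text
t 47.03 p [ 0.6383 -0.1527  0.2421] yaw -72.4 tilt [ 0.043 -0.005 -0.999] grip 0.0435 q6 0.85
[-0.15963678  0.72913197  0.20608846]
top [259.8 183. ] [253 176  14  15 174] [0.5651 0.0682 0.148 ]
top [265.  199.9] [262 199   7   3   7] [0.513  0.0522 0.148 ]
top [209.8 217.9] [208 215   5   6  22] [0.4571 0.2188 0.148 ]
top [276.6 227.3] [273 219   7  16  36] [0.4295 0.0172 0.148 ]
side [275.7 156.8] [271 150   9  17 118] [0.6512 0.2212 0.131 ]
side [218.4 164.6] [217 159   4  12  39] [0.4595 0.2142 0.131 ]
side [259.3 187.6] [252 179  15  19 229] [0.5674 0.0664 0.131 ]
[252.1 147.6] 9 [0.7112 0.0957]
[302.5 181.1] 16 [ 0.5966 -0.072 ]
[370.  226.6] 148 [ 0.4459 -0.2916]
```

View pics/d11.png

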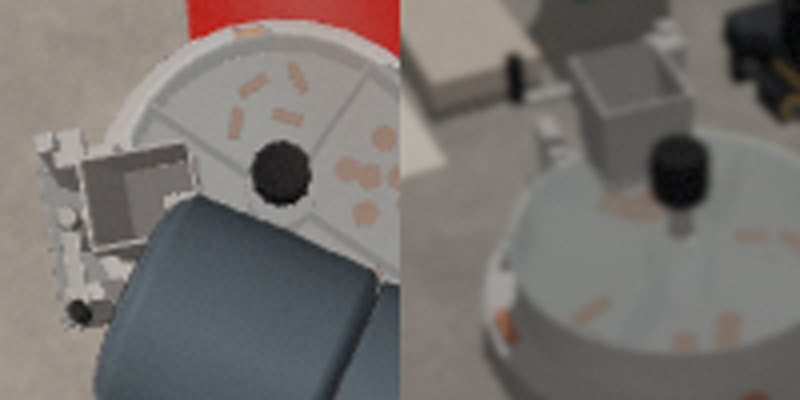

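The lever is back at its shut position in both views (top 209.8,217.9 against 210.1,217.8 at the start). The signet cluster shows under the cover by the hopper (right panel, 630,207), and the gripper is clear. Handing in.

```bash
python3 -c "
from h import *
for u,v in ((247.5,196.75),(238,222)):
    p=onz('side',u,v,.028)[:2]-[.566,.067]; print(p,np.hypot(*p),np.degrees(np.arctan2(p[1],p[0])))
print(robot.hand_in())"
```

```text
[-0.02324803  0.09082886] 0.09375687885833488 104.35687641425186
[-0.07121524 -0.02546634] 0.07563163837291652 -160.32311129294155
the job is handed in; nothing more can be done
None
```

I put both bars and all three signet rings away in their own compartments and handed the job in after about 47 s of robot time. No verdict was given.

**How it went:** For each kind I gathered the pieces in the hopper, turned the tray to the right compartment, swung the gate open to its stop and shut it again. I did the bars first.

**Last checks:**
- **Gate:** the lever grip is back where it started, to within about a pixel in both views, so I take it as shut.
- **Bars:** both were seen through the cover, in the quarter that carries the bar sample.
- **Signets:** the cluster sits about 94 mm from the tray's axis at about 104°; the compartment was under the chute at about 100°. I did not count the three rings one by one after the gate shut, because the hopper and arm hid part of that quarter.
- **Bench:** none of these five pieces was left on it. The offcut did not move. I did not check the pliers, file and brick numerically, but the arm never worked near them.
- **Robot:** the gripper was clear of everything.

**What went wrong on the way:**
- My first grasp of the second bar closed above it and missed; I repeated it.
- The tool's tilt drifted up to about 13°. I straightened it by pushing gently against the gripped knob and the lever stop.
- The lever slipped in the fingers as I shut the gate the first time, but the gate was already at its stop.
- The fingertips touched the bench once at about 42 N while I was reaching for the last signet.

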